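Clear a broken dish off the work plate and set the beakers back

ROBOT

A 6-joint arm with a two-finger parallel gripper is mounted at the origin on the work surface. World frame = base frame: x ahead of the robot, y to its left, z up, the work surface at z = 0. Lengths are in m, angles in rad, forces in N, time in s.
With the tool pointing down it reaches from about 0.275 to 0.975 m from the base axis. Payload 8.4 kg.
Tool frame: the origin (TCP) lies midway between the tips of the shut fingers; the grasp point (between the pads) lies 19 mm behind it; x points along the fingers, z is the direction in which the jaws open and shut, and the axes are right-handed (so a half turn about x gives the same grasp; the last joint's range is limited). The gripper opens to 92 mm and grips with 3 to 60 N. Pads are 20 mm wide; open, the fingers measure 128 mm over their backs; the gripper's body (75 mm by 189 mm) begins 69 mm behind the grasp point.
Start: joints at [-1.285, 0.353, 1.633, -0, 1.155, -0.002], TCP at [0.177, -0.599, 0.215] pointing down, gripper open.
Joint ranges: [-2.63, 2.63], [-0.92, 2.1], [0.06, 2.66], [-1.3, 4.44], [0, 2.69], [-3.02, 3.02]. Speed limits (rad/s): [2.22, 2.22, 2.79, 3.14, 3.14, 3.14].

INTERFACE

Orientations are given as a unit quaternion [x, y, z, w].
In Python, from bench import monitor, grab_frame, ticket gives the robot as it stands.
- The arm moves only by the shell command python3 -m creep 'ROWS' [FORCE]. ROWS is JSON, a list of rows, each a list of 3 entries, a list of its own where there are three numbers: the shift along the world's x, y, z in mm, then the turn, a rotation vector about the world's x, y, z in rad, then the closure in counts, from 0 (fully open) to 255 (shut). In form: [[[x, y, z], [wx, wy, wz], hand], ...]. A call has exactly 5 rows; each row is the pose to reach, as a shift and turn from the pose commanded when the call began; what a row does not reach only later rows make up. A row lasts 1/12 s, in which the tool goes at most 41.7 mm and 7.16 degrees, less where a joint would pass 70% of its speed; a pose out of reach is approached as far as the arm can. A call with a gripper value outside its range is refused whole. The fingers move at their own pace and stop on an object; FORCE is the grip in N (left out, the last holds). Time passes only in rows, so rows that repeat a pose let the fingers close, or fill a call up. It gives the time, the measured TCP pose, the force and the opening at its end, in the units of the state.
- monitor.get_state(): the state, without advancing time (a new reading comes with each control period).
- grab_frame(name): name is "scene" or "top" or "wrist"; returns a dict with "frame" (420x560x3 uint8, red, green, blue), "depth" (420x560 float32, m along the optical axis (not along the pixel's ray), 0 where there is no reading), "fovy" (degrees; the focal length in pixels is half the picture's height over the tangent of half this angle, whatever the lens; pixels are square), "cx", "cy" (the principal point, pixels), "dist" ([k1, k2, p1, p2, k3] as OpenCV has them; the pictures are not rectified), "camera_from_world" (4x4, takes a point from world to camera coordinates). Camera axes: x right, y down, z forward; pixel columns grow to the right and rows downward; lengths in m; the calibration is good to about 2 mm. A picture is of the moment at which its call begins.
- ticket.hand_in(): hands the job in, once; it reports no verdict.
The state is a dict: "time": time; "joint_positions": joint angles; "joint_velocities": joint speeds; "effort": joint torques, N m; "eef_pos": TCP position; "tool_rot": TCP orientation; "ft_force": force on the tool from outside, world axes, zero at the start; "wrist_torque": the same for the moment, N m; "opening": finger opening in m.
Only numpy, scipy, OpenCV 4.12 (cv2) and the standard library are available. Lean on these libraries where they do the work, as an engineer would, in place of code of your own. Each camera call takes 0.05 s, during which the arm holds its last target.

TASK

A porcelain dish has broken on the white work plate: first lift every glass beaker off the plate, with a light grip of under 10 N as the glass is thin, and set it down gently, upright and wholly on the blue drying mat. Then take the scraper and wipe all the blue shards over the plate's open edge into the steel trough, without touching a shard with the gripper or arm or a beaker with the scraper, and without a beaker tipping over. Finally stand the scraper upright on its grey pad, put every beaker back just as gently, upright and wholly on the cleared plate, and leave everything else on the bench where it is.

Things in the scene. Friction and masses are not known exactly. Their poses are not given: they have to be found in the camera images.
- station: fixed white plate, 270 (x) x 340 (y) mm, top 50 mm above the bench, a blue rim 8 mm thick and 12 mm high along each y side, none at the far and near edges. At its near edge (x = -135 mm) it drops into a steel trough 120 mm wide, walls 35 mm high. Origin: under the plate's centre at bench height; x points from trough to plate, away from the robot within 10 degrees
- plate_top (a point): centre of the white plate's top face
- trough (a point): centre of the trough's floor, 6 mm above the bench, 192 mm from the plate's centre
- mat: fixed flat blue drying mat 300 (x) x 150 (y) x 4 mm to the left or right of the station, with room for three beakers in a row along its x; origin: centre of its underside
- pad: fixed flat grey parking pad 220 (x) x 140 (y) x 4 mm, on the other side from the mat; the scraper starts and ends on it; origin: centre of its underside
- scraper: loose scraper, 0.22 kg, stands upright on its own: black rubber block 30 (its x) x 150 (its y) x 40 mm high, and on top of it an upright orange grip 26 (x) x 60 (y) mm reaching from 40 to 96 mm above the underside. Take it across the 26 mm; a firm grip of about 30 N does it no harm. Origin: centre of its underside, z up. It is the same back and front
- beaker1: thin glass beaker with a green band, 56 mm in diameter (59 mm at the lip), 85 mm high, about 0.09 kg, standing on the plate; breaks if a grip is over about 10 N on each side or if it is dropped, knocked over or put down hard. Origin: centre of its underside, z up. May be absent
- beaker2: thin glass beaker with a green band, 56 mm in diameter (59 mm at the lip), 85 mm high, about 0.09 kg, standing on the plate; breaks if a grip is over about 10 N on each side or if it is dropped, knocked over or put down hard. Origin: centre of its underside, z up. May be absent
- beaker3: thin glass beaker with a green band, 56 mm in diameter (59 mm at the lip), 85 mm high, about 0.09 kg, standing on the plate; breaks if a grip is over about 10 N on each side or if it is dropped, knocked over or put down hard. Origin: centre of its underside, z up. May be absent
- shard1: loose blue shard of broken porcelain, flat and roughly diamond-shaped, up to 50 mm across, 12 mm thick, 0.03 kg, lying on the plate; sharp, must not be touched by gripper or arm. Origin: centre of its underside, z along its thickness. May be absent
- shard2: loose blue shard of broken porcelain, flat and roughly diamond-shaped, up to 50 mm across, 12 mm thick, 0.03 kg, lying on the plate; sharp, must not be touched by gripper or arm. Origin: centre of its underside, z along its thickness. May be absent
- shard3: loose blue shard of broken porcelain, flat and roughly diamond-shaped, up to 50 mm across, 12 mm thick, 0.03 kg, lying on the plate; sharp, must not be touched by gripper or arm. Origin: centre of its underside, z along its thickness. May be absent
- shard4: loose blue shard of broken porcelain, flat and roughly diamond-shaped, up to 45 mm across, 12 mm thick, 0.03 kg, lying on the plate; sharp, must not be touched by gripper or arm. Origin: centre of its underside, z along its thickness. May be absent
- shard5: loose blue shard of broken porcelain, flat and roughly diamond-shaped, up to 45 mm across, 12 mm thick, 0.03 kg, lying on the plate; sharp, must not be touched by gripper or arm. Origin: centre of its underside, z along its thickness. May be absent
- amber_bottle: bystander, leave alone: brown glass bottle, 60 mm in diameter, 125 mm high. Origin: centre of its underside
- reagent_bottle: bystander, leave alone: clear bottle with blue cap, 60 mm in diameter, 125 mm high. Origin: centre of its underside
- flask: bystander, leave alone: greenish conical flask, 72 mm in diameter, 110 mm high. Origin: centre of its underside
- petri_dish: bystander, leave alone: clear shallow dish, 80 mm in diameter, 18 mm high. Origin: centre of its underside
- jar: bystander, leave alone: white jar, 64 mm in diameter, 75 mm high. Origin: centre of its underside
- mortar: bystander, leave alone: white porcelain bowl, 80 mm in diameter, 55 mm high. Origin: centre of its underside
Mind the look-alikes: they are no part of the job. What is meant by the scraper is not turquoise, and is the smaller of those in its own colour.

How it is judged:
By the outcome, as a careful person would: the job done as asked, in the order asked, and still so for the second after the job is handed in, with the robot touching nothing.
Of beaker1, beaker2, beaker3 only 2 to 3 are there at a start; the rules pass over those that are not, and their reading is None.
Of shard1, shard2, shard3, shard4, shard5 only 3 to 5 are there at a start; the rules pass over those that are not, and their reading is None.
At some moment in a run one of shard1, shard2, shard3, shard4, shard5 may be knocked a few centimetres aside while the robot is not near it.
It also fails if it takes over 210 s, if anything falls off the work surface, if the arm or the gripper's body presses on something with over 40 N, if the wrist force passes 120 N, or if a joint passes its speed limit or range.

## Working session

There is one attempt and no reset: what is moved stays moved. The work goes in short steps, Python scripts to look and compute and a shell command to move; the robot and the scene stay as the last step left them, time stands still between calls to the robot, and variables do not carry over. Pictures are saved under pics/ and viewed, and the job is handed in when it is done.

```bash
ls; mkdir -p pics; cat > h.py <<'E'
import numpy as np, cv2
from bench import monitor, grab_frame, ticket
def save(n,img): cv2.imwrite('pics/'+n+'.png',cv2.cvtColor(img,cv2.COLOR_RGB2BGR))
def K(f):
    h=f['frame'].shape[0]; fl=h/2/np.tan(np.radians(f['fovy'])/2)
    return np.array([[fl,0,f['cx']],[0,fl,f['cy']],[0,0,1.]])
def ray(f,uv,z):
    """pixels -> world points on plane z"""
    uv=np.asarray(uv,float).reshape(-1,1,2)
    n=cv2.undistortPoints(uv,K(f),np.array(f['dist'],float)).reshape(-1,2)
    T=np.array(f['camera_from_world']);R=T[:3,:3];c=-R.T@T[:3,3]
    d=np.c_[n,np.ones(len(n))]@R
    return c+d*((z-c[2])/d[:,2])[:,None]
def pts(f,uv):
    uv=np.asarray(uv).reshape(-1,2)
    n=cv2.undistortPoints(uv.astype(float).reshape(-1,1,2),K(f),np.array(f['dist'],float)).reshape(-1,2)
    d=f['depth'][uv[:,1].astype(int),uv[:,0].astype(int)]
    T=np.array(f['camera_from_world']);R=T[:3,:3]
    P=(np.c_[n,np.ones(len(n))]*d[:,None]-T[:3,3])@R
    return P
def proj(f,P):
    T=np.array(f['camera_from_world']);P=np.asarray(P,float).reshape(-1,3)
    return cv2.projectPoints(P,cv2.Rodrigues(T[:3,:3])[0],T[:3,3],K(f),np.array(f['dist'],float))[0].reshape(-1,2)
E
python3 - <<'E'
from h import *
s=monitor.get_state(); print(s)
for n in ['scene','top','wrist']:
    f=grab_frame(n); save('a_'+n,f['frame']); np.save('a_'+n+'.npy',f,allow_pickle=True)
    print(n,f['fovy'],f['cx'],f['cy'],f['dist'],(f['depth']>0).mean()); T=f['camera_from_world'];print(-T[:3,:3].T@T[:3,3])
E
```

```text
pics
{'time': 0.0, 'joint_positions': array([-1.28540497e+00,  3.53621209e-01,  1.63410505e+00, -2.15955074e-05,
        1.15519880e+00, -2.36582880e-03]), 'joint_velocities': array([ 1.18734291e-03,  8.09978421e-04,  9.28244904e-04, -4.81665511e-04,
        2.42006040e-04,  7.08748333e-05]), 'effort': array([-3.20458903e-04, -5.93854058e+01, -3.34219229e+01,  6.97773532e-02,
        2.34930095e-02, -1.45688787e-04]), 'eef_pos': array([ 0.17725529, -0.59883809,  0.21389296]), 'tool_rot': array([ 0.42341695,  0.56690768, -0.42286254,  0.56614579]), 'ft_force': array([-0.22463633, -0.4718561 ,  0.88108342]), 'wrist_torque': array([-0.01227529, -0.04898634, -0.05513083]), 'opening': 0.0918913962883486}
scene 45.58977360553892 281.9321405220226 203.35430841758793 [-0.13952169  0.          0.          0.          0.        ] 0.9954294217687075
[1.53999841 0.09779854 1.06447613]
top 56.086112812932605 287.94320836118766 209.00767428679538 [-0.04159282  0.          0.          0.          0.        ] 0.9959566326530612
[0.33416836 0.01990142 1.16859201]
wrist 59.2683367422251 278.8763227492177 210.74074571003186 [-0.04864097  0.          0.          0.          0.        ] 0.996016156462585
[ 0.25090628 -0.57703172  0.38395986]
```

View pics/a_scene.png

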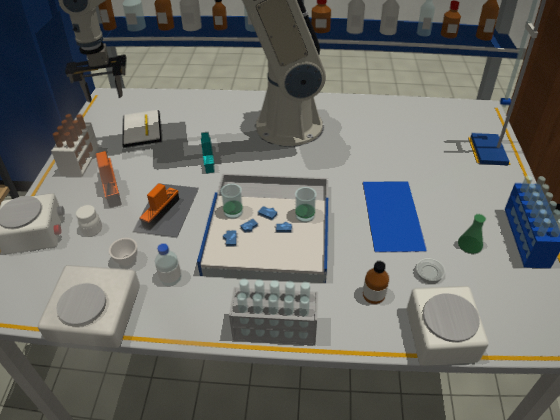

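View pics/a_top.png

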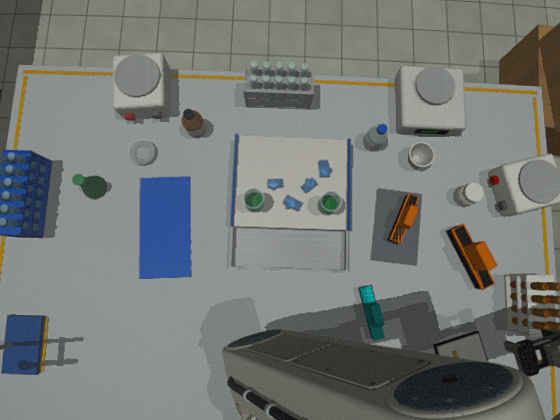

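View pics/a_wrist.png

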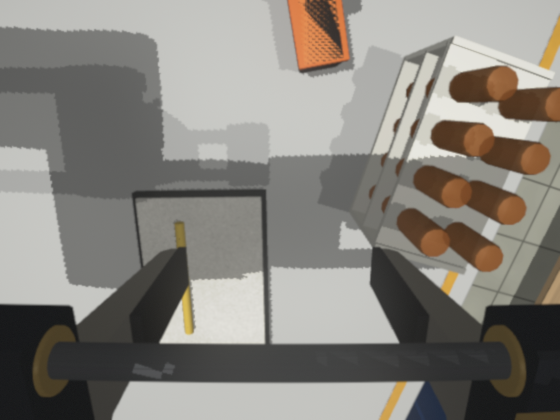

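Top view: beakers at (255,199) and (329,203). There are about four shards, at (275,184), (309,185), (324,168) and (292,202). The mat is at (165,227) and the pad at (397,226). Scraper candidates are the orange one on the pad (404,219), a larger orange one (471,256) and a turquoise one (371,311). I choose the one on the pad and will check it in a close crop.

```bash
python3 - <<'E'
from h import *
f=np.load('a_top.npy',allow_pickle=True).item()
im=f['frame']
a=cv2.resize(im[125:275,225:360],None,fx=4,fy=4,interpolation=cv2.INTER_CUBIC)
b=cv2.resize(im[180:300,365:500],None,fx=4,fy=4,interpolation=cv2.INTER_CUBIC)
save('b_plate',a);save('b_scr',b)
hsv=cv2.cvtColor(im,cv2.COLOR_RGB2HSV)
# orange regions & sizes
m=((hsv[...,0]<16)&(hsv[...,1]>170)&(hsv[...,2]>90)).astype(np.uint8)
n,l,st,c=cv2.connectedComponentsWithStats(m)
for i in range(1,n):
    if st[i,4]>60:
        uv=np.argwhere(l==i)[:,::-1]; P=pts(f,uv); print('or',st[i],c[i],np.median(P,0),np.percentile(P[:,2],[2,98]))
        for z in [.1]:
            print(cv2.minAreaRect((ray(f,uv,z)[:,:2]*1000).astype(np.float32)))
m=((hsv[...,0]>105)&(hsv[...,0]<125)&(hsv[...,1]>120)).astype(np.uint8)
n,l,st,c=cv2.connectedComponentsWithStats(m)
for i in range(1,n):
    if st[i,4]>25:
        uv=np.argwhere(l==i)[:,::-1]; P=pts(f,uv); print('bl',st[i],c[i],np.round(np.median(P,0),4))
        if 600<st[i,4]: print(cv2.minAreaRect((ray(f,uv,.004)[:,:2]*1000).astype(np.float32)))
E
```

```text
or [390 194  21  50 115] [398.9826087  219.91304348] [ 0.4780062  -0.34227051  0.04322665] [0.03185825 0.04710635]
((482.366455078125, -328.6222839355469), (32.07447814941406, 141.43838500976562), 78.04112243652344)
or [403 198  16  29 200] [410.675 214.45 ] [ 0.48921591 -0.35963999  0.0988046 ] [0.04174056 0.10278843]
((499.6515197753906, -363.318359375), (25.79945182800293, 84.08062744140625), 67.28641510009766)
or [452 225  32  65 230] [467.40434783 255.76521739] [ 0.37816246 -0.54348281  0.0510191 ] [0.04365106 0.0556334 ]
((378.4407043457031, -530.9196166992188), (182.02978515625, 40.82921600341797), 25.851552963256836)
or [475 242  22  44 342] [485.42105263 257.00877193] [ 0.376716   -0.55699161  0.12281486] [0.05073058 0.12823626]
((362.3928527832031, -573.6068725585938), (116.39175415039062, 43.398231506347656), 25.712900161743164)
bl [377 124  10  10  77] [381.72727273 128.49350649] [ 0.7274 -0.2745  0.1245]
bl [231 134   6  92 159] [233.47169811 182.13836478] [0.5692 0.1385 0.0612]
bl [347 139   4  91 190] [348.46315789 185.        ] [ 0.5731 -0.1917  0.0612]
bl [   0  149   51   88 2459] [ 25.3399756  193.62830419] [0.5214 0.7111 0.1035]
((537.6259155273438, 773.3038330078125), (265.06915283203125, 153.28538513183594), 1.8290574550628662)
bl [ 140  177   51  102 5020] [164.62151394 227.41613546] [0.4429 0.3408 0.0031]
((447.3605041503906, 340.61236572265625), (297.24737548828125, 146.36541748046875), 4.407531261444092)
bl [   2  315   40   60 1775] [ 21.18760563 343.41183099] [0.1078 0.7212 0.0167]
((98.20609283447266, 726.1004638671875), (101.6026611328125, 160.60194396972656), 89.78956604003906)
```

View pics/b_plate.png

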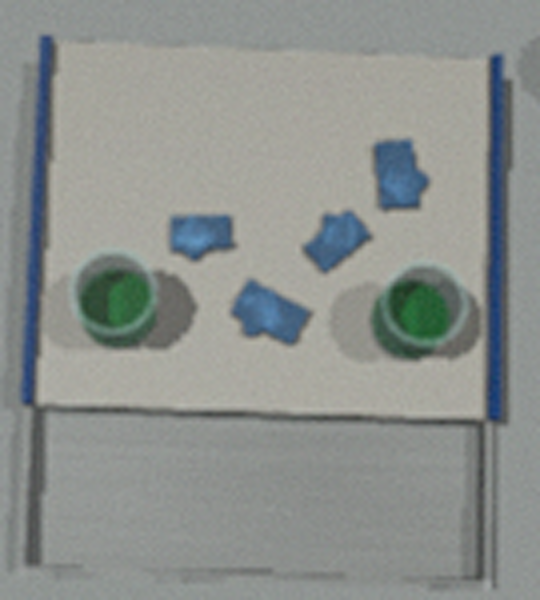

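View pics/b_scr.png

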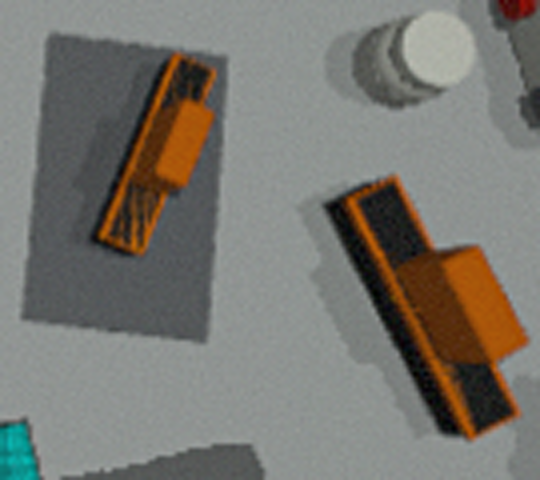

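The crop confirms it: the scraper on the pad is the smaller orange one, with a grip on a block about 150 mm long. There are 2 beakers and 4 shards. Next I measure everything.

```bash
cat >> h.py <<'E'
def cloud(f):
    h,w=f['depth'].shape
    uv=np.stack(np.meshgrid(np.arange(w),np.arange(h)),-1).reshape(-1,2)
    return pts(f,uv).reshape(h,w,3)
def station(f):
    """from rims (blue) : origin & yaw"""
    P=cloud(f);hsv=cv2.cvtColor(f['frame'],cv2.COLOR_RGB2HSV)
    m=((hsv[...,0]>105)&(hsv[...,0]<130)&(hsv[...,1]>120)).astype(np.uint8)
    return m,P
E
python3 - <<'E'
from h import *
f=np.load('a_top.npy',allow_pickle=True).item()
im=f['frame'];P=cloud(f);hsv=cv2.cvtColor(im,cv2.COLOR_RGB2HSV)
print('hsv shard',hsv[202,292],hsv[184,275])
# plate: light beige at z~.05
m=(abs(P[...,2]-.05)<.006)&(P[...,0]>.38)&(P[...,0]<.75)&(P[...,1]>-.25)&(P[...,1]<.2)
n,l,st,c=cv2.connectedComponentsWithStats(m.astype(np.uint8)); i=1+st[1:,4].argmax()
uv=np.argwhere(l==i)[:,::-1]; Q=ray(f,uv,.05)
print('plate',cv2.minAreaRect((Q[:,:2]*1000).astype(np.float32)),np.median(pts(f,uv)[:,2]))
# rims
m=((hsv[...,0]>105)&(hsv[...,0]<130)&(hsv[...,1]>120)&(P[...,2]>.05)).astype(np.uint8)
n,l,st,c=cv2.connectedComponentsWithStats(m)
for i in range(1,n):
    if 100<st[i,4]<400:
        uv=np.argwhere(l==i)[:,::-1]; Q=ray(f,uv,.062)[:,:2].astype(np.float32);vx,vy,x,y=cv2.fitLine(Q,cv2.DIST_L2,0,.01,.01).ravel()
        print('rim',c[i],np.degrees(np.arctan2(vy,vx)),Q.mean(0),Q.min(0),Q.max(0))
# shards
m=((hsv[...,0]>95)&(hsv[...,0]<125)&(hsv[...,1]>80)&(P[...,0]>.42)&(P[...,0]<.71)&(P[...,1]>-.18)&(P[...,1]<.125)).astype(np.uint8)
n,l,st,c=cv2.connectedComponentsWithStats(m)
for i in range(1,n):
    if st[i,4]>30:
        uv=np.argwhere(l==i)[:,::-1]; Q=ray(f,uv,.06)[:,:2]
        print('shard',np.round(c[i]),st[i,4],Q.mean(0).round(4),Q.min(0).round(3),Q.max(0).round(3),np.median(pts(f,uv)[:,2]))
# beakers
m=((P[...,2]>.075)&(P[...,0]>.38)&(P[...,0]<.75)&(P[...,1]>-.19)&(P[...,1]<.14)).astype(np.uint8)
n,l,st,c=cv2.connectedComponentsWithStats(m)
for i in range(1,n):
    if st[i,4]>30:
        uv=np.argwhere(l==i)[:,::-1]; Q=P[l==i]; z=Q[:,2]; t=Q[z>.125]
        print('beak',c[i],st[i,4],np.percentile(z,[5,50,98]),len(t),'lip circle',cv2.minEnclosingCircle((t[:,:2]*1000).astype(np.float32)) if len(t) else '', t.mean(0))
# pad
m=((hsv[...,2]<110)&(hsv[...,1]<60)&(abs(P[...,2]-.004)<.008)&(P[...,1]<-.22)&(P[...,1]>-.45)&(P[...,0]>.3)&(P[...,0]<.62)).astype(np.uint8)
m=cv2.morphologyEx(m,cv2.MORPH_OPEN,np.ones((3,3)))
n,l,st,c=cv2.connectedComponentsWithStats(m)
for i in range(1,n):
    if st[i,4]>300:
        uv=np.argwhere(l==i)[:,::-1];print('pad',c[i],st[i],cv2.minAreaRect((ray(f,uv,.004)[:,:2]*1000).astype(np.float32)),np.median(im[l==i],0))
# grip top
for z0,z1 in [(.09,.12),(.03,.055)]:
    m=((P[...,2]>z0)&(P[...,2]<z1)&(P[...,1]<-.25)&(P[...,1]>-.43)&(P[...,0]>.38)&(P[...,0]<.58)).astype(np.uint8)
    n,l,st,c=cv2.connectedComponentsWithStats(m);i=1+st[1:,4].argmax();Q=P[l==i]
    uv=np.argwhere(l==i)[:,::-1];R=ray(f,uv,np.median(Q[:,2]))
    print('scr',c[i],np.median(Q[:,2]),cv2.minAreaRect((R[:,:2]*1000).astype(np.float32)))
E
```

```text
hsv shard [105 131 168] [104 116 178]
plate ((582.8323974609375, -24.596511840820312), (337.3126525878906, 271.60504150390625), 89.98605346679688) 0.049115475513839026
rim [233.47169811 182.13836478] -0.33942905 [0.57456636 0.13864373] [0.45058772 0.1356209 ] [0.71727043 0.14178172]
rim [348.44385027 185.10695187] -0.11060218 [ 0.57688534 -0.19200118] [ 0.448776  -0.1937902] [ 0.71470964 -0.18801188]
shard [324. 168.] 157 [ 0.6234 -0.1212] [ 0.601 -0.141] [ 0.649 -0.106] 0.06132431772443238
shard [275. 183.] 117 [0.5753 0.0211] [ 0.558 -0.   ] [0.588 0.04 ] 0.06133926714780302
shard [309. 184.] 122 [ 0.5749 -0.0773] [ 0.552 -0.098] [ 0.594 -0.058] 0.06077793868835761
shard [292. 203.] 159 [ 0.5192 -0.0294] [ 0.499 -0.056] [ 0.539 -0.007] 0.06115355321178336
beak [252.64655172 197.98275862] 232 [0.07945892 0.12275901 0.13665877] 113 lip circle ((517.6461181640625, 78.83109283447266), 29.319597244262695) [0.5206011  0.07887982 0.13309994]
beak [329.76603774 201.54339623] 265 [0.08001034 0.11932276 0.13689879] 117 lip circle ((516.2871704101562, -129.63076782226562), 29.503101348876953) [ 0.51721154 -0.13086387  0.13320739]
pad [392.81932773 230.23277311] [ 371  189   50   76 2380] ((467.77557373046875, -348.59564208984375), (140.32252502441406, 218.07861328125), 84.4242935180664) [84. 88. 89.]
scr [410.20588235 215.35294118] 0.09879100234653952 ((487.72381591796875, -358.152587890625), (28.87130355834961, 59.12624740600586), 65.70433807373047)
scr [402.3817734  219.38916256] 0.04330594348398431 ((487.42303466796875, -359.1936340332031), (36.22365188598633, 150.7566375732422), 66.38011169433594)
```

```bash
cat >> h.py <<'E'
from scipy.spatial.transform import Rotation as Ro
def st():
    s=monitor.get_state();R=Ro.from_quat(s['tool_rot']).as_matrix()
    print('t %.2f tcp'%s['time'],(s['eef_pos']*1000).round(1),'F',s['ft_force'].round(2),'open %.1f'%(s['opening']*1000),'x',R[:,0].round(3),'jaw',R[:,2].round(3),'jawyaw %.1f'%np.degrees(np.arctan2(R[1,2],R[0,2])),'j',s['joint_positions'].round(2));return s
E
python3 -c "
from h import *
st()"
```

```text
t 0.15 tcp [ 177.3 -598.9  214. ] F [ 0.36 -0.68 -0.09] open 92.0 x [-0.     0.001 -1.   ] jaw [ 0.284 -0.959 -0.001] jawyaw -73.5 j [-1.29  0.35  1.63 -0.    1.16 -0.  ]
```

```bash
python3 -m creep '[[[30,40,0],[0,0,0.1],0],[[55,75,0],[0,0,0.2],0],[[80,112,0],[0,0,0.3],0],[[105,150,0],[0,0,0.4],0],[[130,185,0],[0,0,0.5],0]]'; python3 -m creep '[[[25,35,0],[0,0,0.1],0],[[50,70,0],[0,0,0.2],0],[[75,105,0],[0,0,0.3],0],[[100,135,0],[0,0,0.4],0],[[120,165,0],[0,0,0.5],0]]';python3 -m creep '[[[25,35,0],[0,0,0.1],0],[[50,70,0],[0,0,0.2],0],[[75,105,0],[0,0,0.28],0],[[89,119,0],[0,0,0.283],0],[[89,119,0],[0,0,0.283],0]]'; python3 -c "
from h import *
st()
for n in ['wrist','scene']:
    f=grab_frame(n); save('c_'+n,f['frame']); np.save('c_'+n+'.npy',f,allow_pickle=True)"
```

```text
time: 0.57
eef_pos: [0.2976, -0.427, 0.2144]
tool_rot: [0.269, 0.654, -0.268, 0.654]
ft_force: [0.4, 0.1, 0.5]
opening: 0.092
time: 0.98
eef_pos: [0.4184, -0.2619, 0.2147]
tool_rot: [0.098, 0.7, -0.098, 0.701]
ft_force: [0.6, -0.4, 0.3]
opening: 0.0919
time: 1.4
eef_pos: [0.5088, -0.1416, 0.2146]
tool_rot: [-0.001, 0.707, 0.002, 0.708]
ft_force: [0.5, 0.5, -0.4]
opening: 0.0918
t 1.40 tcp [ 508.8 -141.6  214.6] F [ 0.46  0.5  -0.4 ] open 91.8 x [ 0.001  0.001 -1.   ] jaw [1.    0.004 0.001] jawyaw 0.2 j [-0.28  0.2   1.84  0.    1.1  -0.28]
```

View pics/c_wrist.png

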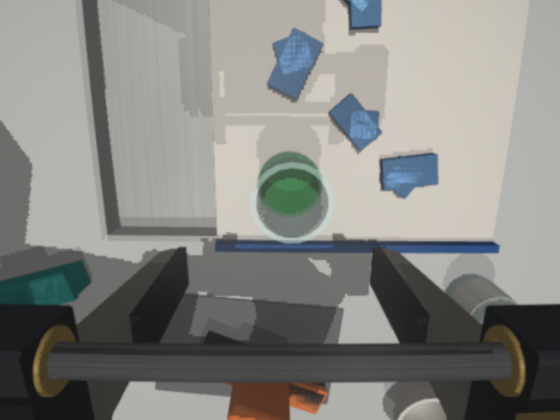

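```bash
cat >> h.py <<'E'
def beakers(f,box=(.38,.75,-.19,.14),zlo=.125,zhi=.145):
    P=cloud(f)
    m=((P[...,2]>zlo)&(P[...,2]<zhi)&(P[...,0]>box[0])&(P[...,0]<box[1])&(P[...,1]>box[2])&(P[...,1]<box[3])).astype(np.uint8)
    m=cv2.dilate(m,np.ones((3,3)))
    n,l,s,c=cv2.connectedComponentsWithStats(m)
    for i in range(1,n):
        if s[i,4]>40:
            Q=P[(l==i)&(P[...,2]>zlo)&(P[...,2]<zhi)]
            print('beaker',c[i].round(),'circle mm',np.round(cv2.minEnclosingCircle((Q[:,:2]*1000).astype(np.float32))[0],1),cv2.minEnclosingCircle((Q[:,:2]*1000).astype(np.float32))[1],'z98',np.percentile(Q[:,2],98).round(4))
def shards(f,box=(.3,.72,-.185,.135)):
    P=cloud(f);hsv=cv2.cvtColor(f['frame'],cv2.COLOR_RGB2HSV)
    m=((hsv[...,0]>95)&(hsv[...,0]<120)&(hsv[...,1]>80)&(P[...,0]>box[0])&(P[...,0]<box[1])&(P[...,1]>box[2])&(P[...,1]<box[3])).astype(np.uint8)
    n,l,s,c=cv2.connectedComponentsWithStats(m)
    for i in range(1,n):
        if s[i,4]>30:
            uv=np.argwhere(l==i)[:,::-1]; z=np.median(pts(f,uv)[:,2]);Q=ray(f,uv,z)[:,:2]*1000
            print('shard',np.round(c[i]),s[i,4],'ctr',Q.mean(0).round(1),'min',Q.min(0).round(),'max',Q.max(0).round(),'z %.3f'%z)
E
python3 - <<'E'
from h import *
st()
f=grab_frame('wrist');beakers(f);shards(f)
f=grab_frame('top');save('c_top',f['frame']);beakers(f,box=(.45,.75,0,.14))
st()
E
```

```text
t 1.50 tcp [ 506.2 -144.2  214.3] F [-0.54 -0.69  0.09] open 91.9 x [-0.001 -0.    -1.   ] jaw [ 1.     0.002 -0.001] jawyaw 0.1 j [-0.28  0.2   1.84 -0.    1.1  -0.28]
beaker [296. 201.] circle mm [ 517.9 -130.1] 29.710968017578125 z98 0.1361
shard [368.  11.] 717 ctr [577.2   7.6] min [564.  -2.] max [590.  16.] z 0.062
shard [297.  58.] 2107 ctr [520.7 -28.5] min [500. -56.] max [543.  -3.] z 0.062
shard [360. 118.] 1484 ctr [575.1 -76. ] min [553. -99.] max [595. -54.] z 0.062
shard [413. 169.] 1787 ctr [ 624.6 -119.9] min [ 599. -141.] max [ 650. -104.] z 0.062
beaker [252. 197.] circle mm [517.6  78.7] 29.4143009185791 z98 0.137
t 1.60 tcp [ 505.4 -145.4  214.3] F [-0.12 -0.66 -0.29] open 91.8 x [-0.001 -0.    -1.   ] jaw [ 1.    -0.001 -0.001] jawyaw -0.0 j [-0.28  0.2   1.84 -0.    1.1  -0.28]
```

```bash
python3 -m creep '[[[6,8,0],[0,0,0],0],[[12,15,0],[0,0,0],0],[[12,15,-20],[0,0,0],0],[[12,15,-40],[0,0,0],0],[[12,15,-40],[0,0,0],0]]' 5;  python3 -c "
from h import *
st()"
```

```text
time: 2.02
eef_pos: [0.5164, -0.1293, 0.1716]
tool_rot: [0.001, 0.709, 0.0, 0.706]
ft_force: [-0.8, 0.4, -0.7]
opening: 0.092
t 2.02 tcp [ 516.4 -129.3  171.6] F [-0.79  0.36 -0.69] open 92.0 x [-0.004  0.001 -1.   ] jaw [ 1.    -0.001 -0.004] jawyaw -0.0 j [-0.25  0.26  1.87  0.    1.02 -0.25]
```

```bash
python3 -m creep '[[[0,0,-25],[0,0,0],0],[[0,0,-50],[0,0,0],0],[[0,0,-72],[0,0,0],0],[[0,0,-86],[0,0,0],0],[[0,0,-92],[0,0,0],0]]' 6; python3 -m creep '[[[0,0,0],[0,0,0],0],[[0,0,0],[0,0,0],40],[[0,0,0],[0,0,0],60],[[0,0,0],[0,0,0],80],[[0,0,0],[0,0,0],90]]' 6; python3 -m creep '[[[0,0,0],[0,0,0],100],[[0,0,0],[0,0,0],110],[[0,0,0],[0,0,0],125],[[0,0,0],[0,0,0],140],[[0,0,0],[0,0,0],140]]' 6;  python3 -c "
from h import *
st()"
```

```text
time: 2.43
eef_pos: [0.5174, -0.1297, 0.0813]
tool_rot: [0.0, 0.708, -0.0, 0.706]
ft_force: [0.3, -0.3, 1.0]
opening: 0.0921
time: 2.85
eef_pos: [0.5188, -0.1301, 0.0836]
tool_rot: [-0.0, 0.707, -0.0, 0.708]
ft_force: [-0.1, -0.8, 0.3]
opening: 0.0673
time: 3.27
eef_pos: [0.5184, -0.1299, 0.083]
tool_rot: [-0.0, 0.707, -0.0, 0.707]
ft_force: [-1.2, 0.2, 6.5]
opening: 0.0558
t 3.27 tcp [ 518.4 -129.9   83. ] F [-1.19  0.2   6.54] open 55.8 x [ 0. -0. -1.] jaw [ 1. -0.  0.] jawyaw -0.0 j [-0.25  0.38  1.94  0.    0.82 -0.25]
```

```bash
python3 -m creep '[[[0,0,0],[0,0,0],140],[[0,0,0],[0,0,0],140],[[0,0,0],[0,0,0],140],[[0,0,0],[0,0,0],140],[[0,0,0],[0,0,0],140]]' 6; python3 -c "
from h import *
st()"
```

```text
time: 3.68
eef_pos: [0.5184, -0.13, 0.083]
tool_rot: [-0.0, 0.707, -0.0, 0.707]
ft_force: [-1.0, 0.7, 6.3]
opening: 0.0562
t 3.68 tcp [ 518.4 -130.    83. ] F [-1.02  0.67  6.26] open 56.2 x [ 0. -0. -1.] jaw [ 1. -0.  0.] jawyaw -0.0 j [-0.25  0.38  1.94  0.    0.82 -0.25]
```

```bash
python3 -m creep '[[[0,0,2],[0,0,0],140],[[0,0,6],[0,0,0],140],[[0,0,12],[0,0,0],140],[[0,0,20],[0,0,0],140],[[0,0,30],[0,0,0],140]]' 6; python3 -m creep '[[[0,0,14],[0,0,0],140],[[0,0,30],[0,0,0],140],[[0,0,46],[0,0,0],140],[[0,0,60],[0,0,0],140],[[0,0,70],[0,0,0],140]]' 6; python3 -m creep '[[[0,0,5],[0,0,0],140],[[0,0,8],[0,0,0],140],[[0,0,8],[0,0,0],140],[[0,0,8],[0,0,0],140],[[0,0,8],[0,0,0],140]]' 6; python3 -c "
from h import *
st()
f=grab_frame('scene');save('d_scene',f['frame'])"
```

```text
time: 4.1
eef_pos: [0.5179, -0.1298, 0.1131]
tool_rot: [0.0, 0.707, 0.0, 0.707]
ft_force: [0.1, 1.1, -1.1]
opening: 0.0564
time: 4.52
eef_pos: [0.5188, -0.1301, 0.1849]
tool_rot: [-0.0, 0.706, -0.0, 0.708]
ft_force: [-0.1, -0.4, -0.9]
opening: 0.0559
time: 4.93
eef_pos: [0.5177, -0.1298, 0.1898]
tool_rot: [0.0, 0.708, 0.0, 0.707]
ft_force: [0.3, 0.2, -1.6]
opening: 0.056
t 4.93 tcp [ 517.7 -129.8  189.8] F [ 0.25  0.21 -1.56] open 56.0 x [-0.001  0.    -1.   ] jaw [ 1.     0.    -0.001] jawyaw 0.0 j [-0.25  0.24  1.85 -0.    1.05 -0.25]
```

View pics/d_scene.png

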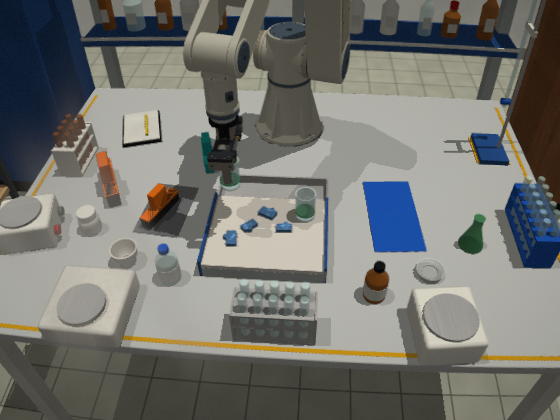

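```bash
python3 -m creep '[[[-8,8,4],[0,0,0],140],[[-26,26,10],[0,0,0],140],[[-48,50,15],[0,0,0],140],[[-72,78,18],[0,0,0],140],[[-96,106,20],[0,0,0],140]]' 6; python3 -m creep '[[[-20,30,0],[0,0,0],140],[[-33,60,0],[0,0,0],140],[[-37,90,0],[0,0,0],140],[[-37,120,0],[0,0,0],140],[[-37,150,0],[0,0,0],140]]' 6; python3 -m creep '[[[0,30,0],[0,0,0],140],[[0,60,0],[0,0,0],140],[[0,90,0],[0,0,0],140],[[0,120,0],[0,0,0],140],[[0,150,0],[0,0,0],140]]' 6;python3 -m creep '[[[0,25,0],[0,0,0],140],[[0,42,0],[0,0,0],140],[[0,54,0],[0,0,0],140],[[0,60,0],[0,0,0],140],[[0,60,0],[0,0,0],140]]' 6; python3 -c "
from h import *
st()
f=grab_frame('scene');save('e_scene',f['frame'])"
```

```text
time: 5.4
eef_pos: [0.4204, -0.0228, 0.2105]
tool_rot: [0.0, 0.707, -0.0, 0.707]
ft_force: [0.5, -0.1, -0.9]
opening: 0.056
time: 5.82
eef_pos: [0.3838, 0.1275, 0.2108]
tool_rot: [0.0, 0.707, 0.0, 0.707]
ft_force: [1.5, -0.2, -0.8]
opening: 0.056
time: 6.23
eef_pos: [0.3839, 0.2775, 0.2105]
tool_rot: [-0.0, 0.707, 0.0, 0.707]
ft_force: [0.2, -0.7, -1.1]
opening: 0.0559
time: 6.65
eef_pos: [0.3848, 0.3366, 0.2104]
tool_rot: [-0.0, 0.707, 0.0, 0.707]
ft_force: [0.2, -0.4, -2.0]
opening: 0.0561
t 6.65 tcp [384.8 336.6 210.4] F [ 0.23 -0.43 -1.99] open 56.1 x [-0. -0. -1.] jaw [ 1.     0.001 -0.   ] jawyaw 0.1 j [0.72 0.18 1.88 0.   1.08 0.71]
```

View pics/e_scene.png

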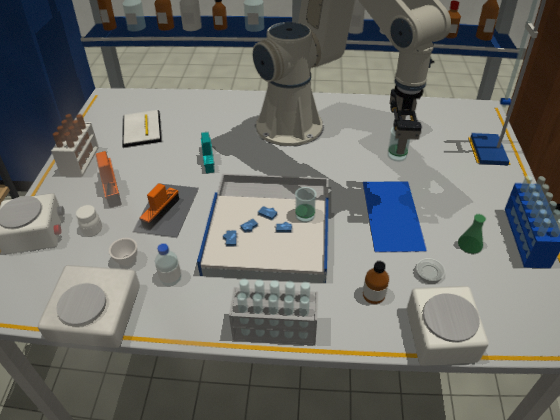

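```bash
python3 -m creep '[[[0,0,-15],[0,0,0],140],[[0,0,-40],[0,0,0],140],[[0,0,-65],[0,0,0],140],[[0,0,-88],[0,0,0],140],[[0,0,-105],[0,0,0],140]]' 6; python3 -m creep '[[[0,0,-15],[0,0,0],140],[[0,0,-30],[0,0,0],140],[[0,0,-44],[0,0,0],140],[[0,0,-54],[0,0,0],140],[[0,0,-60],[0,0,0],140]]' 6; python3 -m creep '[[[0,0,-1],[0,0,0],140],[[0,0,-2],[0,0,0],140],[[0,0,-3],[0,0,0],140],[[0,0,-4],[0,0,0],140],[[0,0,-4],[0,0,0],140]]' 6;  python3 -c "
from h import *
st()"
```

```text
time: 7.12
eef_pos: [0.3845, 0.3342, 0.104]
tool_rot: [-0.0, 0.708, -0.001, 0.707]
ft_force: [-0.1, 0.1, -1.6]
opening: 0.0559
time: 7.53
eef_pos: [0.3848, 0.3348, 0.0447]
tool_rot: [-0.0, 0.708, -0.001, 0.707]
ft_force: [-0.3, -0.5, -0.6]
opening: 0.0557
time: 7.95
eef_pos: [0.3854, 0.3363, 0.042]
tool_rot: [0.0, 0.707, 0.0, 0.707]
ft_force: [0.2, 0.2, -1.1]
opening: 0.0559
t 7.95 tcp [385.4 336.3  42. ] F [ 0.25  0.21 -1.07] open 55.9 x [ 0.001  0.001 -1.   ] jaw [1.    0.    0.001] jawyaw 0.0 j [ 0.71  0.42  2.01 -0.    0.71  0.71]
```

```bash
python3 -m creep '[[[0,0,-0.8],[0,0,0],140],[[0,0,-1.6],[0,0,0],140],[[0,0,-2.4],[0,0,0],140],[[0,0,-3],[0,0,0],140],[[0,0,-3],[0,0,0],140]]' 6; python3 -m creep '[[[0,0,-0.5],[0,0,0],140],[[0,0,-1],[0,0,0],140],[[0,0,-1],[0,0,0],140],[[0,0,-1],[0,0,0],140],[[0,0,-1],[0,0,0],140]]' 6;  python3 -c "
from h import *
st()"
```

```text
time: 8.37
eef_pos: [0.3851, 0.3361, 0.0385]
tool_rot: [-0.0, 0.707, -0.0, 0.707]
ft_force: [-0.3, -0.2, -1.9]
opening: 0.0558
time: 8.78
eef_pos: [0.3852, 0.3361, 0.0376]
tool_rot: [0.0, 0.707, -0.0, 0.707]
ft_force: [0.5, 1.4, -1.8]
opening: 0.056
t 8.78 tcp [385.2 336.1  37.6] F [ 0.48  1.41 -1.79] open 56.0 x [-0. -0. -1.] jaw [ 1. -0. -0.] jawyaw -0.0 j [0.71 0.43 2.01 0.   0.71 0.71]
```

```bash
for i in 1 ; do python3 -m creep '[[[0,0,-0.5],[0,0,0],140],[[0,0,-1],[0,0,0],140],[[0,0,-1],[0,0,0],140],[[0,0,-1],[0,0,0],140],[[0,0,-1],[0,0,0],140]]' 6;  done; python3 -c "
from h import *
st()"
```

```text
time: 9.2
eef_pos: [0.3852, 0.3362, 0.0369]
tool_rot: [0.0, 0.707, 0.0, 0.707]
ft_force: [-1.6, -1.6, 5.5]
opening: 0.0558
t 9.20 tcp [385.2 336.2  36.9] F [-1.64 -1.62  5.48] open 55.8 x [ 0.  0. -1.] jaw [1. 0. 0.] jawyaw 0.0 j [0.71 0.43 2.01 0.   0.7  0.71]
```

```bash
python3 -m creep '[[[0,0,0],[0,0,0],95],[[0,0,0],[0,0,0],85],[[0,0,0],[0,0,0],70],[[0,0,0],[0,0,0],50],[[0,0,0],[0,0,0],25]]' 6; python3 -m creep '[[[0,0,0],[0,0,0],10],[[0,0,0],[0,0,0],0],[[0,0,4],[0,0,0],0],[[0,0,14],[0,0,0],0],[[0,0,30],[0,0,0],0]]' 6; python3 -m creep '[[[0,0,30],[0,0,0],0],[[0,0,60],[0,0,0],0],[[0,0,95],[0,0,0],0],[[0,0,130],[0,0,0],0],[[0,0,145],[0,0,0],0]]' 6; python3 -c "
from h import *
st()
f=grab_frame('wrist');save('f_wrist',f['frame']);beakers(f,(.25,.65,.2,.5),.078,.1)
f=grab_frame('scene');beakers(f,(.25,.65,.2,.5),.078,.1)
f=grab_frame('top');shards(f)
"
```

```text
time: 9.62
eef_pos: [0.3852, 0.3361, 0.0365]
tool_rot: [-0.0, 0.707, -0.0, 0.707]
ft_force: [-0.3, -0.5, 0.2]
opening: 0.078
time: 10.03
eef_pos: [0.3845, 0.3355, 0.0665]
tool_rot: [-0.001, 0.708, -0.001, 0.707]
ft_force: [-0.2, 1.0, 0.4]
opening: 0.0918
time: 10.45
eef_pos: [0.3865, 0.3373, 0.2171]
tool_rot: [0.001, 0.705, 0.001, 0.709]
ft_force: [0.5, 0.3, 0.7]
opening: 0.0918
t 10.45 tcp [386.5 337.3 217.1] F [0.53 0.27 0.7 ] open 91.8 x [ 0.005  0.004 -1.   ] jaw [ 1.    -0.     0.005] jawyaw -0.0 j [0.71 0.17 1.87 0.   1.09 0.71]
beaker [276. 206.] circle mm [385.2 336.1] 29.53114128112793 z98 0.0902
beaker [392. 180.] circle mm [388.8 338.5] 32.358036041259766 z98 0.092
shard [324. 169.] 160 ctr [ 623.  -121.1] min [ 600. -141.] max [ 649. -106.] z 0.061
shard [275. 183.] 121 ctr [574.9  21.3] min [558.  -0.] max [588.  40.] z 0.061
shard [309. 184.] 122 ctr [574.4 -77. ] min [552. -98.] max [594. -58.] z 0.061
shard [292. 203.] 163 ctr [518.9 -29.3] min [499. -56.] max [539.  -7.] z 0.061
```

View pics/f_wrist.png

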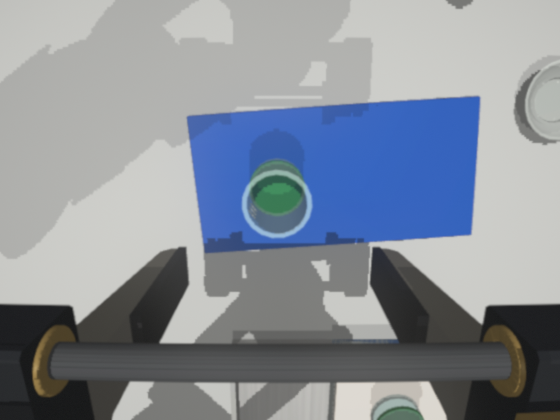

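The beaker stands upright on the mat at (385,336). Next is beaker1.

```bash
python3 -m creep '[[[14,-28,0],[0,0,0],0],[[29,-56,0],[0,0,0],0],[[43,-84,0],[0,0,0],0],[[58,-112,0],[0,0,0],0],[[72,-140,0],[0,0,0],0]]' 6; python3 -m creep '[[[15,-28,0],[0,0,0],0],[[29,-56,0],[0,0,0],0],[[43,-84,0],[0,0,0],0],[[55,-108,0],[0,0,0],0],[[60,-117,0],[0,0,0],0]]' 6;python3 -m creep '[[[0,0,0],[0,0,0],0],[[0,0,-10],[0,0,0],0],[[0,0,-20],[0,0,0],0],[[0,0,-30],[0,0,0],0],[[0,0,-30],[0,0,0],0]]' 6; python3 -c "
from h import *
st()
f=grab_frame('wrist');save('g_wrist',f['frame']);beakers(f,(.45,.65,0,.15));st()
"
```

```text
time: 11.02
eef_pos: [0.4566, 0.1944, 0.2101]
tool_rot: [-0.001, 0.708, -0.0, 0.706]
ft_force: [0.3, -0.2, -0.0]
opening: 0.0919
time: 11.43
eef_pos: [0.5173, 0.0763, 0.2101]
tool_rot: [0.0, 0.708, -0.001, 0.706]
ft_force: [-0.1, -0.1, -0.6]
opening: 0.092
time: 11.85
eef_pos: [0.515, 0.0799, 0.1787]
tool_rot: [-0.001, 0.709, 0.0, 0.706]
ft_force: [-0.1, 0.4, -0.2]
opening: 0.0916
t 11.85 tcp [515.   79.9 178.7] F [-0.08  0.38 -0.18] open 91.6 x [-0.004 -0.001 -1.   ] jaw [ 1.     0.001 -0.004] jawyaw 0.1 j [0.15 0.23 1.89 0.   1.02 0.15]
beaker [286. 240.] circle mm [519.6  78.2] 29.946998596191406 z98 0.1362
t 11.90 tcp [515.6  79.9 179.8] F [-0.13 -0.85  0.  ] open 91.6 x [-0.003 -0.    -1.   ] jaw [ 1.     0.001 -0.003] jawyaw 0.1 j [0.15 0.23 1.89 0.   1.03 0.15]
```

```bash
python3 -m creep '[[[1,-1,-25],[0,0,0],0],[[1,-1,-52],[0,0,0],0],[[1,-1,-75],[0,0,0],0],[[1,-1,-92],[0,0,0],0],[[1,-1,-98],[0,0,0],0]]' 6; python3 -m creep '[[[0,0,0],[0,0,0],0],[[0,0,0],[0,0,0],40],[[0,0,0],[0,0,0],60],[[0,0,0],[0,0,0],80],[[0,0,0],[0,0,0],90]]' 6; python3 -m creep '[[[0,0,0],[0,0,0],100],[[0,0,0],[0,0,0],110],[[0,0,0],[0,0,0],125],[[0,0,0],[0,0,0],140],[[0,0,0],[0,0,0],140]]' 6; python3 -m creep '[[[0,0,0],[0,0,0],140],[[0,0,0],[0,0,0],140],[[0,0,0],[0,0,0],140],[[0,0,0],[0,0,0],140],[[0,0,0],[0,0,0],140]]' 6; python3 -c "
from h import *
st()"
```

```text
time: 12.32
eef_pos: [0.5165, 0.0784, 0.0814]
tool_rot: [-0.0, 0.708, 0.0, 0.706]
ft_force: [-0.3, 0.5, 0.9]
opening: 0.0919
time: 12.73
eef_pos: [0.5189, 0.0782, 0.0846]
tool_rot: [0.0, 0.706, 0.0, 0.708]
ft_force: [0.8, 0.7, -0.1]
opening: 0.0672
time: 13.15
eef_pos: [0.5186, 0.0781, 0.0841]
tool_rot: [0.0, 0.707, 0.0, 0.707]
ft_force: [-0.8, -0.4, 6.9]
opening: 0.056
time: 13.57
eef_pos: [0.5186, 0.0781, 0.0841]
tool_rot: [0.0, 0.707, 0.0, 0.707]
ft_force: [-0.9, 0.0, 5.6]
opening: 0.0559
t 13.57 tcp [518.6  78.1  84.1] F [-0.92  0.03  5.55] open 55.9 x [ 0.001  0.    -1.   ] jaw [ 1.    -0.     0.001] jawyaw -0.0 j [ 0.15  0.37  1.96 -0.    0.82  0.15]
```

```bash
python3 -m creep '[[[0,0,2],[0,0,0],140],[[0,0,6],[0,0,0],140],[[0,0,12],[0,0,0],140],[[0,0,20],[0,0,0],140],[[0,0,30],[0,0,0],140]]' 6; python3 -m creep '[[[0,0,14],[0,0,0],140],[[0,3,30],[0,0,0],140],[[0,12,46],[0,0,0],140],[[-1,26,58],[0,0,0],140],[[-2,46,66],[0,0,0],140]]' 6; python3 -m creep '[[[0,26,2],[0,0,0],140],[[0,54,4],[0,0,0],140],[[0,82,4],[0,0,0],140],[[0,110,4],[0,0,0],140],[[-1,138,4],[0,0,0],140]]' 6; python3 -m creep '[[[0,27,0],[0,0,0],140],[[0,50,0],[0,0,0],140],[[0,68,0],[0,0,0],140],[[0,79,0],[0,0,0],140],[[0,84,0],[0,0,0],140]]' 6; python3 -c "
from h import *
st()
f=grab_frame('scene');save('h_scene',f['frame'])"
```

```text
time: 13.98
eef_pos: [0.5179, 0.0781, 0.1141]
tool_rot: [-0.0, 0.707, -0.0, 0.707]
ft_force: [-0.0, -0.6, -0.1]
opening: 0.0555
time: 14.4
eef_pos: [0.5169, 0.1239, 0.1821]
tool_rot: [0.001, 0.706, -0.0, 0.708]
ft_force: [-0.3, 0.4, -0.3]
opening: 0.0559
time: 14.82
eef_pos: [0.5152, 0.2635, 0.1848]
tool_rot: [0.0, 0.707, 0.0, 0.707]
ft_force: [0.9, 0.3, -1.3]
opening: 0.0559
time: 15.23
eef_pos: [0.5151, 0.3475, 0.1842]
tool_rot: [-0.0, 0.707, 0.001, 0.707]
ft_force: [-0.0, -0.5, -0.7]
opening: 0.0558
t 15.23 tcp [515.1 347.5 184.2] F [-0.04 -0.54 -0.7 ] open 55.8 x [ 0.001  0.001 -1.   ] jaw [1.    0.001 0.001] jawyaw 0.1 j [0.59 0.38 1.67 0.   1.09 0.59]
```

View pics/h_scene.png

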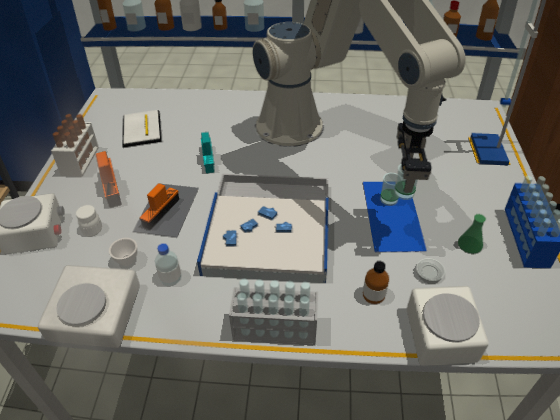

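Beaker1 is held over the mat and the plate is clear of glass. Lowering it now.

```bash
python3 -m creep '[[[0,0,-12],[0,0,0],140],[[0,0,-34],[0,0,0],140],[[0,0,-58],[0,0,0],140],[[0,0,-80],[0,0,0],140],[[0,0,-95],[0,0,0],140]]' 6; python3 -m creep '[[[0,0,-14],[0,0,0],140],[[0,0,-26],[0,0,0],140],[[0,0,-36],[0,0,0],140],[[0,0,-43],[0,0,0],140],[[0,0,-46],[0,0,0],140]]' 6; python3 -m creep '[[[0,0,-0.6],[0,0,0],140],[[0,0,-1.2],[0,0,0],140],[[0,0,-2],[0,0,0],140],[[0,0,-2],[0,0,0],140],[[0,0,-2],[0,0,0],140]]' 6;  python3 -c "
from h import *
st()"
```

```text
time: 15.7
eef_pos: [0.5141, 0.3439, 0.0859]
tool_rot: [-0.0, 0.708, -0.001, 0.706]
ft_force: [-0.4, -0.0, -0.3]
opening: 0.0562
time: 16.12
eef_pos: [0.5148, 0.3454, 0.0415]
tool_rot: [-0.0, 0.707, -0.0, 0.707]
ft_force: [-0.2, -0.1, -0.6]
opening: 0.0556
time: 16.53
eef_pos: [0.5154, 0.3464, 0.0411]
tool_rot: [0.0, 0.707, 0.0, 0.707]
ft_force: [0.3, 0.8, -1.4]
opening: 0.0558
t 16.53 tcp [515.4 346.4  41.1] F [ 0.31  0.77 -1.41] open 55.8 x [ 0.001  0.    -1.   ] jaw [1.    0.    0.001] jawyaw 0.0 j [0.59 0.55 1.77 0.   0.83 0.59]
```

```bash
python3 -m creep '[[[0,0,-0.7],[0,0,0],140],[[0,0,-1.4],[0,0,0],140],[[0,0,-2],[0,0,0],140],[[0,0,-2],[0,0,0],140],[[0,0,-2],[0,0,0],140]]' 6; python3 -m creep '[[[0,0,-0.5],[0,0,0],140],[[0,0,-1],[0,0,0],140],[[0,0,-1],[0,0,0],140],[[0,0,-1],[0,0,0],140],[[0,0,-1],[0,0,0],140]]' 6;  python3 -c "
from h import *
st()"
```

```text
time: 16.95
eef_pos: [0.5151, 0.3461, 0.0385]
tool_rot: [-0.0, 0.707, -0.0, 0.707]
ft_force: [-0.2, -0.0, -1.2]
opening: 0.056
time: 17.37
eef_pos: [0.5152, 0.3461, 0.0381]
tool_rot: [0.0, 0.707, 0.0, 0.707]
ft_force: [-0.9, -1.1, 4.7]
opening: 0.0556
t 17.37 tcp [515.2 346.1  38.1] F [-0.88 -1.1   4.65] open 55.6 x [ 0.  0. -1.] jaw [ 1. -0.  0.] jawyaw -0.0 j [0.59 0.55 1.77 0.   0.82 0.59]
```

```bash
python3 -m creep '[[[0,0,0],[0,0,0],95],[[0,0,0],[0,0,0],85],[[0,0,0],[0,0,0],70],[[0,0,0],[0,0,0],50],[[0,0,0],[0,0,0],25]]' 6; python3 -m creep '[[[0,0,0],[0,0,0],10],[[0,0,0],[0,0,0],0],[[0,0,4],[0,0,0],0],[[0,0,14],[0,0,0],0],[[0,0,30],[0,0,0],0]]' 6; python3 -m creep '[[[0,0,30],[0,0,0],0],[[0,0,60],[0,0,0],0],[[0,0,95],[0,0,0],0],[[0,0,130],[0,0,0],0],[[0,0,150],[0,0,0],0]]' 6; python3 -c "
from h import *
st()
f=grab_frame('wrist');save('i_wrist',f['frame']);beakers(f,(.25,.65,.2,.5),.078,.1)
f=grab_frame('top');shards(f);save('i_top',f['frame']);
"
```

```text
time: 17.78
eef_pos: [0.5152, 0.3461, 0.0375]
tool_rot: [0.0, 0.707, -0.0, 0.707]
ft_force: [0.3, -0.1, -1.0]
opening: 0.0776
time: 18.2
eef_pos: [0.5143, 0.3456, 0.0673]
tool_rot: [-0.0, 0.708, -0.0, 0.706]
ft_force: [0.4, 0.9, -0.1]
opening: 0.0917
time: 18.62
eef_pos: [0.5163, 0.3469, 0.2228]
tool_rot: [0.001, 0.706, 0.001, 0.709]
ft_force: [-0.1, 1.4, 1.2]
opening: 0.0921
t 18.62 tcp [516.3 346.9 222.8] F [-0.07  1.44  1.2 ] open 92.1 x [ 0.004  0.003 -1.   ] jaw [1.    0.    0.004] jawyaw 0.0 j [0.59 0.34 1.64 0.   1.16 0.59]
beaker [276. 203.] circle mm [514.9 346.5] 29.490867614746094 z98 0.0902
beaker [126. 213.] circle mm [385.  336.1] 29.888227462768555 z98 0.0902
shard [324. 169.] 157 ctr [ 622.9 -120.8] min [ 600. -141.] max [ 649. -106.] z 0.061
shard [275. 183.] 121 ctr [574.9  21.3] min [558.  -0.] max [588.  40.] z 0.061
shard [309. 184.] 123 ctr [574.6 -77.2] min [552. -98.] max [594. -58.] z 0.061
shard [292. 203.] 158 ctr [519.  -29.4] min [499. -56.] max [539.  -7.] z 0.061
```

View pics/i_wrist.png

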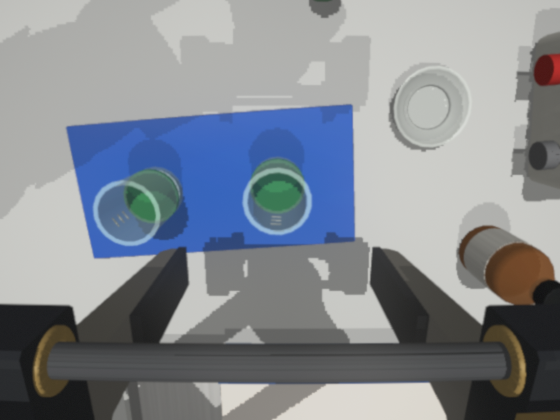

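```bash
python3 -m creep '[[[0,-30,0],[0,0,0.05],0],[[-1,-65,0],[0,0,0.11],0],[[-3,-100,0],[0,0,0.17],0],[[-5,-136,0],[0,0,0.23],0],[[-7,-172,0],[0,0,0.29],0]]' 6; python3 -m creep '[[[-1,-36,0],[0,0,0.06],0],[[-2,-72,0],[0,0,0.12],0],[[-4,-108,0],[0,0,0.18],0],[[-5,-144,0],[0,0,0.24],0],[[-7,-180,0],[0,0,0.3],0]]'; python3 -m creep '[[[-1,-36,0],[0,0,0.06],0],[[-2,-72,0],[0,0,0.12],0],[[-4,-108,0],[0,0,0.18],0],[[-5,-144,0],[0,0,0.24],0],[[-7,-180,0],[0,0,0.3],0]]';python3 -m creep '[[[-1,-36,0],[0,0,0.06],0],[[-2,-72,0],[0,0,0.12],0],[[-4,-108,0],[0,0,0.18],0],[[-7,-140,0],[0,0,0.24],0],[[-7,-140,0],[0,0,0.262],0]]'; python3 -c "
from h import *
st()
f=grab_frame('wrist');save('j_wrist',f['frame']);np.save('j_wrist.npy',f,allow_pickle=True)
P=cloud(f)
for z0,z1 in [(.09,.106),(.03,.055)]:
    m=((P[...,2]>z0)&(P[...,2]<z1)&(P[...,1]<-.25)&(P[...,1]>-.45)&(P[...,0]>.38)&(P[...,0]<.58)).astype(np.uint8)
    n,l,s,c=cv2.connectedComponentsWithStats(m);i=1+s[1:,4].argmax();Q=P[l==i]
    uv=np.argwhere(l==i)[:,::-1];R=ray(f,uv,np.median(Q[:,2]))
    print('scr',c[i],np.median(Q[:,2]),cv2.minAreaRect((R[:,:2]*1000).astype(np.float32)))
st()
"
```

```text
time: 19.13
eef_pos: [0.5071, 0.1725, 0.2169]
tool_rot: [-0.104, 0.7, 0.103, 0.699]
ft_force: [-0.4, -0.1, 0.4]
opening: 0.0921
time: 19.55
eef_pos: [0.5003, -0.0075, 0.2172]
tool_rot: [-0.207, 0.676, 0.207, 0.676]
ft_force: [0.3, -0.1, 0.6]
opening: 0.0921
time: 19.97
eef_pos: [0.4933, -0.1875, 0.2171]
tool_rot: [-0.305, 0.638, 0.306, 0.638]
ft_force: [0.4, -0.5, 0.4]
opening: 0.0921
time: 20.38
eef_pos: [0.4862, -0.3306, 0.2169]
tool_rot: [-0.386, 0.593, 0.385, 0.592]
ft_force: [-1.5, 0.0, 0.2]
opening: 0.0918
t 20.38 tcp [ 486.2 -330.6  216.9] F [-1.5   0.05  0.24] open 91.8 x [-0.001 -0.002 -1.   ] jaw [ 0.406  0.914 -0.002] jawyaw 66.0 j [-0.6   0.29  1.71 -0.    1.13 -1.75]
scr [247.35743335 219.86940804] 0.09951680090079626 ((487.8448791503906, -359.30596923828125), (25.978410720825195, 60.04716491699219), 67.14623260498047)
scr [253.29258649 187.4184514 ] 0.04375992573333467 ((488.69818115234375, -360.13934326171875), (34.15960693359375, 150.26649475097656), 67.17837524414062)
t 20.43 tcp [ 486.2 -328.1  216.7] F [ 0.62 -0.64 -0.63] open 92.1 x [-0.001  0.    -1.   ] jaw [ 0.407  0.913 -0.   ] jawyaw 66.0 j [-0.6   0.29  1.71 -0.    1.14 -1.75]
```

View pics/j_wrist.png

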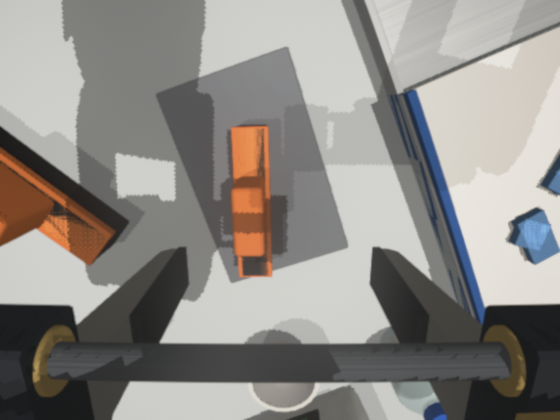

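```bash
python3 -m creep '[[[1,-16,0],[0,0,0.01],0],[[2,-31,0],[0,0,0.02],0],[[2,-31,-20],[0,0,0.02],0],[[2,-31,-50],[0,0,0.02],0],[[2,-31,-80],[0,0,0.02],0]]' 30; python3 -m creep '[[[0,0,-25],[0,0,0],0],[[0,0,-50],[0,0,0],0],[[0,0,-68],[0,0,0],0],[[0,0,-77],[0,0,0],0],[[0,0,-80],[0,0,0],0]]' 30; python3 -c "
from h import *
st()"
```

```text
time: 20.85
eef_pos: [0.4896, -0.356, 0.1372]
tool_rot: [-0.391, 0.589, 0.39, 0.59]
ft_force: [0.2, -0.1, -0.3]
opening: 0.0919
time: 21.27
eef_pos: [0.4882, -0.355, 0.0558]
tool_rot: [-0.39, 0.59, 0.392, 0.589]
ft_force: [-0.0, 0.7, -0.6]
opening: 0.0916
t 21.27 tcp [ 488.2 -355.    55.8] F [-0.03  0.73 -0.59] open 91.6 x [-0.003  0.002 -1.   ] jaw [0.388 0.922 0.001] jawyaw 67.1 j [-0.63  0.51  1.8   0.    0.84 -1.8 ]
```

```bash
python3 -m creep '[[[0,-2,0],[0,0,0],0],[[0,-3,0],[0,0,0],0],[[0,-3,0],[0,0,0],0],[[0,-3,0],[0,0,0],60],[[0,-3,0],[0,0,0],100]]' 30;python3 -m creep '[[[0,0,0],[0,0,0],140],[[0,0,0],[0,0,0],170],[[0,0,0],[0,0,0],200],[[0,0,0],[0,0,0],230],[[0,0,0],[0,0,0],230]]' 30;python3 -m creep '[[[0,0,0],[0,0,0],230],[[0,0,0],[0,0,0],230],[[0,0,0],[0,0,0],230],[[0,0,0],[0,0,0],230],[[0,0,0],[0,0,0],230]]' 30; python3 -c "
from h import *
st()"
```

```text
time: 21.68
eef_pos: [0.4896, -0.3603, 0.0585]
tool_rot: [-0.391, 0.589, 0.391, 0.589]
ft_force: [-0.0, 0.0, -0.0]
opening: 0.0811
time: 22.1
eef_pos: [0.4892, -0.3599, 0.0576]
tool_rot: [-0.391, 0.589, 0.391, 0.589]
ft_force: [0.8, 0.1, 0.1]
opening: 0.0476
time: 22.52
eef_pos: [0.4891, -0.3599, 0.0575]
tool_rot: [-0.391, 0.589, 0.391, 0.589]
ft_force: [-1.0, -0.6, -0.8]
opening: 0.0257
t 22.52 tcp [ 489.1 -359.9   57.5] F [-1.02 -0.59 -0.84] open 25.7 x [-0. -0. -1.] jaw [ 0.388  0.922 -0.   ] jawyaw 67.2 j [-0.64  0.51  1.79 -0.    0.84 -1.81]
```

```bash
python3 -m creep '[[[0,0,5],[0,0,0],230],[[0,0,20],[0,0,0],230],[[0,0,45],[0,0,0],230],[[0,0,75],[0,0,0],230],[[0,0,100],[0,0,0],230]]' 30; python3 -m creep '[[[0,15,5],[0,0,-0.1],230],[[0,40,5],[0,0,-0.2],230],[[0,65,5],[0,0,-0.3],230],[[0,92,5],[0,0,-0.4],230],[[0,120,5],[0,0,-0.5],230]]' 30;python3 -m creep '[[[0,27,0],[0,0,-0.1],230],[[0,54,0],[0,0,-0.2],230],[[0,81,0],[0,0,-0.3],230],[[0,108,0],[0,0,-0.4],230],[[0,132,0],[0,0,-0.5],230]]' 30; python3 -m creep '[[[25,0,0],[0,0,-0.1],230],[[55,0,0],[0,0,-0.172],230],[[90,0,0],[0,0,-0.172],230],[[125,0,0],[0,0,-0.172],230],[[160,0,0],[0,0,-0.172],230]]' 30; python3 -m creep '[[[20,0,0],[0,0,0],230],[[35,0,0],[0,0,0],230],[[41,0,0],[0,0,0],230],[[41,0,0],[0,0,0],230],[[41,0,0],[0,0,0],230]]' 30; python3 -c "
from h import *
st()
f=grab_frame('scene');save('k_scene',f['frame'])
f=grab_frame('wrist');save('k_wrist',f['frame']);shards(f)"
```

```text
time: 22.93
eef_pos: [0.489, -0.3597, 0.1591]
tool_rot: [-0.391, 0.589, 0.391, 0.589]
ft_force: [0.9, -0.4, -2.1]
opening: 0.0259
time: 23.35
eef_pos: [0.4888, -0.2389, 0.1628]
tool_rot: [-0.231, 0.668, 0.231, 0.668]
ft_force: [-0.2, -0.3, -2.5]
opening: 0.0258
time: 23.77
eef_pos: [0.4887, -0.1063, 0.1628]
tool_rot: [-0.059, 0.705, 0.059, 0.705]
ft_force: [1.0, -0.2, -2.7]
opening: 0.0262
time: 24.18
eef_pos: [0.6504, -0.1076, 0.1628]
tool_rot: [-0.0, 0.707, 0.0, 0.707]
ft_force: [0.2, 0.0, -1.4]
opening: 0.026
time: 24.6
eef_pos: [0.6892, -0.1078, 0.1622]
tool_rot: [0.0, 0.708, 0.0, 0.707]
ft_force: [-0.2, 1.0, -2.7]
opening: 0.0259
t 24.60 tcp [ 689.2 -107.8  162.2] F [-0.19  0.99 -2.71] open 25.9 x [-0.001  0.    -1.   ] jaw [ 1.     0.    -0.001] jawyaw 0.0 j [-0.16  0.51  1.51 -0.    1.12 -0.16]
shard [115.  30.] 2226 ctr [577.  21.] min [559.  -1.] max [590.  40.] z 0.062
shard [ 47. 105.] 2667 ctr [521.9 -28.2] min [501. -56.] max [544.  -3.] z 0.062
shard [128. 170.] 1817 ctr [576.5 -76. ] min [554. -99.] max [597. -54.] z 0.062
shard [198. 226.] 2132 ctr [ 626.3 -120. ] min [ 602. -140.] max [ 651. -104.] z 0.062
```

View pics/k_scene.png

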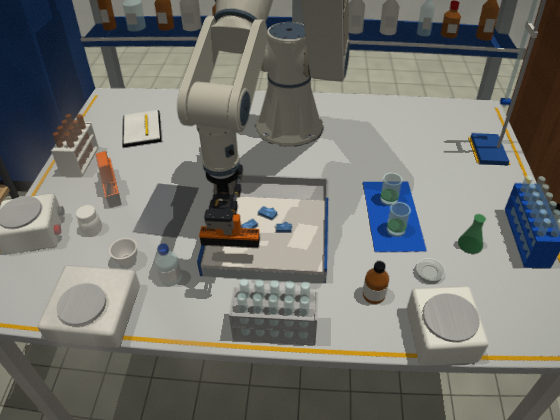

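View pics/k_wrist.png

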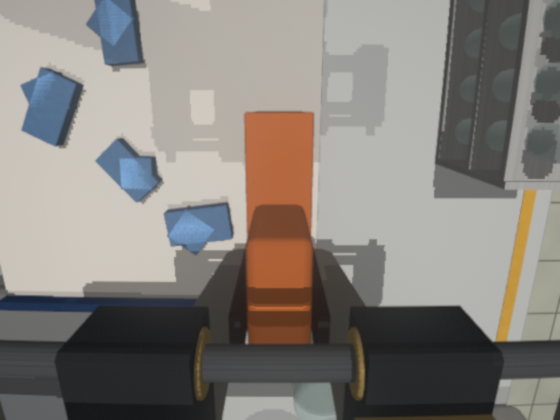

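```bash
python3 -m creep '[[[0,12,0],[0,0,0],230],[[0,33,0],[0,0,0],230],[[0,33,-15],[0,0,0],230],[[0,33,-35],[0,0,0],230],[[0,33,-45],[0,0,0],230]]' 30; python3 -m creep '[[[0,0,-4],[0,0,0],230],[[0,0,-8],[0,0,0],230],[[0,0,-10],[0,0,0],230],[[0,0,-11],[0,0,0],230],[[0,0,-11],[0,0,0],230]]' 30; python3 -c "
from h import *
st()"
```

```text
time: 25.12
eef_pos: [0.6887, -0.0737, 0.1162]
tool_rot: [-0.0, 0.708, 0.0, 0.706]
ft_force: [-0.2, 0.2, -2.4]
opening: 0.0259
time: 25.53
eef_pos: [0.6905, -0.075, 0.1071]
tool_rot: [0.0, 0.707, -0.0, 0.707]
ft_force: [-0.7, 0.6, -1.6]
opening: 0.0258
t 25.53 tcp [690.5 -75.  107.1] F [-0.74  0.57 -1.58] open 25.8 x [ 0.001 -0.    -1.   ] jaw [ 1.    -0.     0.001] jawyaw -0.0 j [-0.11  0.56  1.56  0.    1.02 -0.11]
```

```bash
python3 -m creep '[[[0,0,-1],[0,0,0],230],[[0,0,-2],[0,0,0],230],[[-5,0,-2],[0,0,0],230],[[-14,0,-2],[0,0,0],230],[[-25,0,-2],[0,0,0],230]]' 30; python3 -m creep '[[[-12,0,0],[0,0,0],230],[[-24,0,0],[0,0,0],230],[[-36,0,0],[0,0,0],230],[[-48,0,0],[0,0,0],230],[[-60,0,0],[0,0,0],230]]' 30; python3 -m creep '[[[-12,0,0],[0,0,0],230],[[-24,0,0],[0,0,0],230],[[-36,0,0],[0,0,0],230],[[-48,0,0],[0,0,0],230],[[-60,0,0],[0,0,0],230]]' 30; python3 -c "
from h import *
st()
f=grab_frame('scene');save('l_scene',f['frame']);shards(f)
f=grab_frame('wrist');save('l_wrist',f['frame']);shards(f)"
```

```text
time: 25.95
eef_pos: [0.6646, -0.0749, 0.1046]
tool_rot: [-0.0, 0.707, 0.0, 0.707]
ft_force: [-0.3, 0.3, -1.9]
opening: 0.0259
time: 26.37
eef_pos: [0.6038, -0.0749, 0.1047]
tool_rot: [0.0, 0.707, -0.0, 0.707]
ft_force: [0.9, -0.5, -1.9]
opening: 0.0258
time: 26.78
eef_pos: [0.5439, -0.0749, 0.1048]
tool_rot: [0.0, 0.707, -0.0, 0.707]
ft_force: [0.5, -1.0, -2.0]
opening: 0.0258
t 26.78 tcp [543.9 -74.9 104.8] F [ 0.52 -1.02 -1.96] open 25.8 x [ 0. -0. -1.] jaw [ 1. -0.  0.] jawyaw -0.0 j [-0.14  0.37  1.89 -0.    0.88 -0.14]
shard [284. 227.] 127 ctr [582.   23.2] min [562.   2.] max [598.  44.] z 0.061
shard [342.  68.] 3825 ctr [575.8  22.8] min [557.   1.] max [589.  44.] z 0.062
shard [208. 182.] 6049 ctr [499.9 -41. ] min [474. -92.] max [521.  -2.] z 0.062
shard [191. 293.] 491 ctr [ 484.8 -112.4] min [ 477. -123.] max [ 495. -103.] z 0.062
```

View pics/l_wrist.png

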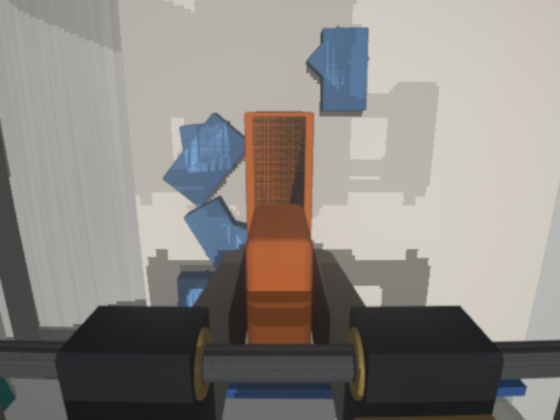

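```bash
python3 -m creep '[[[-10,0,0],[0,0,0],230],[[-20,0,0],[0,0,0],230],[[-30,0,0],[0,0,0],230],[[-39,0,0],[0,0,0],230],[[-47,0,0],[0,0,0],230]]' 30; python3 -m creep '[[[-8,0,0],[0,0,0],230],[[-16,0,0],[0,0,0],230],[[-24,0,0],[0,0,0],230],[[-31,0,0],[0,0,0],230],[[-38,0,0],[0,0,0],230]]' 30; python3 -m creep '[[[-7,0,0],[0,0,0],230],[[-14,0,0],[0,0,0],230],[[-21,0,0],[0,0,0],230],[[-26,0,0],[0,0,0],230],[[-28,0,0],[0,0,0],230]]' 30; python3 -c "
from h import *
st()
f=grab_frame('scene');save('m_scene',f['frame']);shards(f)
f=grab_frame('wrist');save('m_wrist',f['frame']);shards(f)"
```

```text
time: 27.3
eef_pos: [0.4971, -0.0749, 0.1046]
tool_rot: [0.0, 0.707, -0.0, 0.707]
ft_force: [0.5, -0.2, -1.8]
opening: 0.0261
time: 27.72
eef_pos: [0.4592, -0.0749, 0.1045]
tool_rot: [0.0, 0.707, 0.0, 0.707]
ft_force: [0.8, -0.2, -0.9]
opening: 0.0261
time: 28.13
eef_pos: [0.437, -0.0748, 0.1081]
tool_rot: [0.0, 0.703, -0.0, 0.711]
ft_force: [3.6, 8.5, 28.4]
opening: 0.026
t 28.13 tcp [437.  -74.8 108.1] F [ 3.59  8.53 28.4 ] open 26.0 x [ 0.011 -0.    -1.   ] jaw [ 1.    -0.001  0.011] jawyaw -0.0 j [-0.17  0.21  2.11  0.    0.8  -0.18]
shard [284. 227.] 128 ctr [581.5  23.3] min [561.   1.] max [597.  44.] z 0.061
shard [517.  72.] 3981 ctr [573.   22.4] min [552.   1.] max [589.  43.] z 0.062
```

View pics/m_wrist.png

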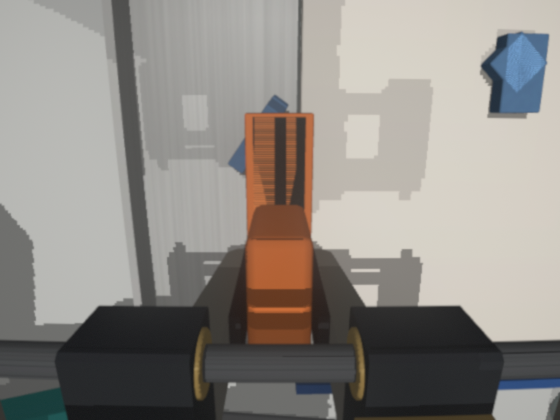

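View pics/m_scene.png

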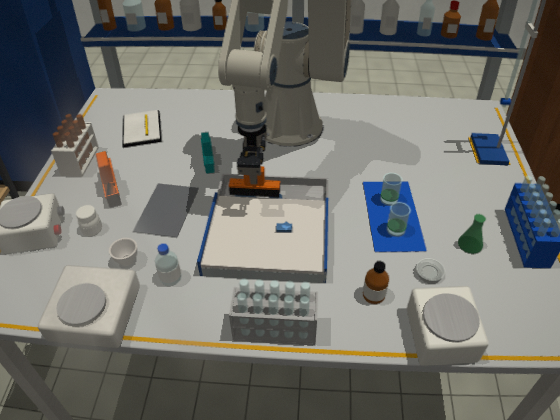

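Three shards are off the plate, but the 28 N upward force means one is wedged under the block at the edge. I'll lift straight up.

```bash
python3 -m creep '[[[0,0,4],[0,0,0],230],[[0,0,10],[0,0,0],230],[[0,0,20],[0,0,0],230],[[0,0,35],[0,0,0],230],[[0,0,50],[0,0,0],230]]' 30; python3 -m creep '[[[20,0,15],[0,0,0],230],[[50,0,20],[0,0,0],230],[[85,0,20],[0,0,0],230],[[120,0,20],[0,0,0],230],[[140,0,20],[0,0,0],230]]' 30; python3 -c "
from h import *
st()
f=grab_frame('wrist');save('n_wrist',f['frame']);shards(f)
f=grab_frame('top');save('n_top',f['frame'])
f=grab_frame('scene');save('n_scene',cv2.resize(f['frame'][160:290,130:340],None,fx=3,fy=3))"
```

```text
time: 28.65
eef_pos: [0.4312, -0.0748, 0.155]
tool_rot: [0.0, 0.708, 0.0, 0.706]
ft_force: [0.3, -0.2, -2.2]
opening: 0.0258
time: 29.07
eef_pos: [0.5753, -0.075, 0.1753]
tool_rot: [-0.0, 0.706, -0.0, 0.708]
ft_force: [0.4, 0.2, -1.6]
opening: 0.0255
t 29.07 tcp [575.3 -75.  175.3] F [ 0.36  0.25 -1.6 ] open 25.5 x [ 0.002 -0.    -1.   ] jaw [ 1.    -0.     0.002] jawyaw -0.0 j [-0.13  0.32  1.77 -0.    1.04 -0.13]
shard [280.  77.] 2020 ctr [576.1  22.6] min [558.   1.] max [589.  43.] z 0.062
shard [ 92. 132.] 640 ctr [422.5 -17.5] min [409. -38.] max [435.   3.] z 0.041
shard [117. 205.] 772 ctr [433.1 -81.2] min [ 415. -101.] max [442. -58.] z 0.034
shard [ 90. 248.] 466 ctr [ 415.4 -112.9] min [ 408. -128.] max [426. -95.] z 0.056
shard [107. 261.] 32 ctr [ 416.8 -134.6] min [ 412. -136.] max [ 421. -132.] z 0.034
```

View pics/n_wrist.png

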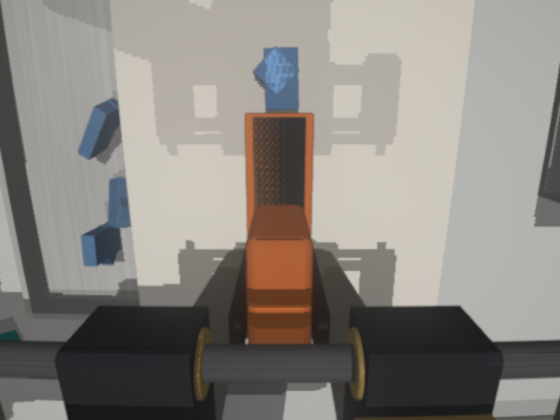

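View pics/n_scene.png

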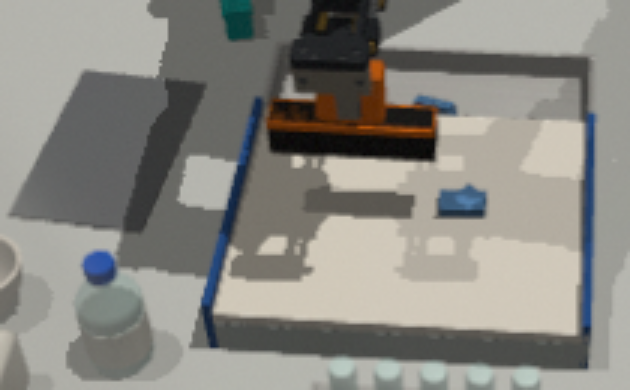

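View pics/n_top.png

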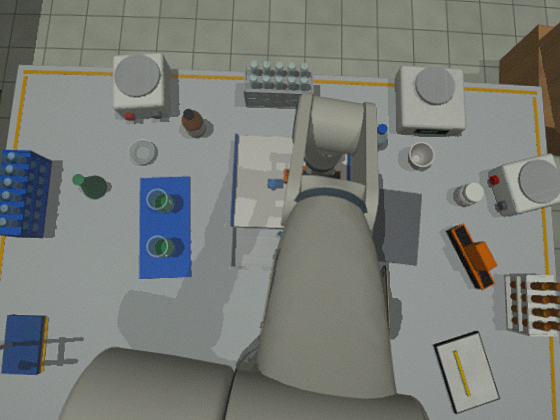

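```bash
python3 -m creep '[[[20,0,0],[0,0,0],230],[[45,20,0],[0,0,0],230],[[62,50,0],[0,0,0],230],[[68,85,0],[0,0,0],230],[[68,115,0],[0,0,0],230]]' 30; python3 -m creep '[[[0,10,0],[0,0,0],230],[[0,10,-15],[0,0,0],230],[[0,10,-35],[0,0,0],230],[[0,10,-55],[0,0,0],230],[[0,10,-63],[0,0,0],230]]' 30; python3 -m creep '[[[0,0,-2],[0,0,0],230],[[0,0,-4],[0,0,0],230],[[0,0,-5],[0,0,0],230],[[0,0,-5],[0,0,0],230],[[0,0,-5],[0,0,0],230]]' 30;python3 -c "
from h import *
st()
f=grab_frame('wrist');save('o_wrist',f['frame']);shards(f)"
```

```text
time: 29.63
eef_pos: [0.6399, 0.0413, 0.1745]
tool_rot: [0.0, 0.707, -0.0, 0.707]
ft_force: [0.0, -0.5, -2.8]
opening: 0.0261
time: 30.05
eef_pos: [0.6371, 0.0495, 0.1092]
tool_rot: [-0.0, 0.709, -0.0, 0.705]
ft_force: [-0.7, 0.1, -2.6]
opening: 0.0258
time: 30.47
eef_pos: [0.6407, 0.05, 0.1076]
tool_rot: [0.0, 0.707, -0.0, 0.708]
ft_force: [-0.2, 0.7, -3.0]
opening: 0.0259
t 30.47 tcp [640.7  50.  107.6] F [-0.17  0.7  -3.03] open 25.9 x [ 0.001  0.    -1.   ] jaw [ 1.    -0.     0.001] jawyaw -0.0 j [0.08 0.49 1.68 0.   0.97 0.08]
shard [178. 253.] 596 ctr [577.5  38.2] min [566.  32.] max [589.  44.] z 0.062
shard [181. 286.] 1207 ctr [577.6  15.1] min [566.   1.] max [590.  30.] z 0.062
shard [  4. 298.] 331 ctr [432.6 -10.4] min [425. -29.] max [437.  10.] z 0.035
shard [ 18. 401.] 1000 ctr [ 423.3 -107.1] min [ 408. -127.] max [437. -84.] z 0.036
```

View pics/o_wrist.png

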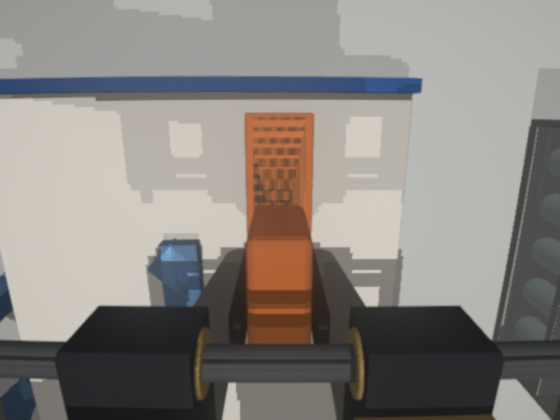

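```bash
python3 -m creep '[[[0,0,-1.5],[0,0,0],230],[[-2,0,-2.5],[0,0,0],230],[[-9,0,-2.5],[0,0,0],230],[[-19,0,-2.5],[0,0,0],230],[[-31,0,-2.5],[0,0,0],230]]' 30; python3 -m creep '[[[-12,0,0],[0,0,0],230],[[-24,0,0],[0,0,0],230],[[-36,0,0],[0,0,0],230],[[-48,0,0],[0,0,0],230],[[-60,0,0],[0,0,0],230]]' 30; python3 -m creep '[[[-11,0,0],[0,0,0],230],[[-22,0,0],[0,0,0],230],[[-33,0,0],[0,0,0],230],[[-43,0,0],[0,0,0],230],[[-53,0,0],[0,0,0],230]]' 30; python3 -m creep '[[[-9,0,0],[0,0,0],230],[[-18,0,0],[0,0,0],230],[[-26,0,0],[0,0,0],230],[[-34,0,0],[0,0,0],230],[[-39,0,0],[0,0,0],230]]' 30; python3 -c "
from h import *
st()
f=grab_frame('wrist');save('p_wrist',f['frame']);shards(f)"
```

```text
time: 30.93
eef_pos: [0.6086, 0.0502, 0.1042]
tool_rot: [0.0, 0.707, 0.0, 0.707]
ft_force: [0.6, 0.5, -0.2]
opening: 0.0257
time: 31.35
eef_pos: [0.5477, 0.0501, 0.1042]
tool_rot: [0.0, 0.707, 0.0, 0.707]
ft_force: [0.3, -0.0, -1.5]
opening: 0.0259
time: 31.77
eef_pos: [0.4953, 0.0501, 0.1042]
tool_rot: [0.0, 0.707, 0.0, 0.707]
ft_force: [0.9, -0.4, -0.6]
opening: 0.0263
time: 32.18
eef_pos: [0.4564, 0.0501, 0.1042]
tool_rot: [0.0, 0.707, 0.0, 0.707]
ft_force: [0.8, 0.4, -0.8]
opening: 0.026
t 32.18 tcp [456.4  50.1 104.2] F [ 0.79  0.4  -0.83] open 26.0 x [ 0.  0. -1.] jaw [ 1. -0.  0.] jawyaw -0.0 j [0.11 0.25 2.08 0.   0.82 0.11]
shard [233. 231.] 94 ctr [423.4  40.3] min [419.  36.] max [429.  45.] z 0.020
shard [241. 397.] 891 ctr [426.9 -93.4] min [ 411. -115.] max [447. -79.] z 0.037
```

View pics/p_wrist.png

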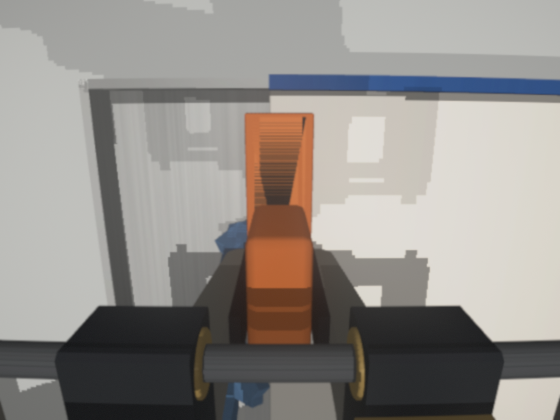

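Shard 4 has dropped: there is blue at (235,238), z 0.02, in the trough. I'll lift straight up, pull back and inspect the trough.

```bash
python3 -m creep '[[[0,0,4],[0,0,0],230],[[0,0,15],[0,0,0],230],[[0,0,35],[0,0,0],230],[[0,0,60],[0,0,0],230],[[0,0,90],[0,0,0],230]]' 30; python3 -m creep '[[[0,-15,25],[0,0,0],230],[[20,-40,50],[0,0,0],230],[[40,-60,60],[0,0,0],230],[[60,-75,60],[0,0,0],230],[[70,-80,60],[0,0,0],230]]' 30; python3 -c "
from h import *
st()
f=grab_frame('wrist');f=grab_frame('wrist');save('q_wrist',f['frame']);np.save('q_wrist.npy',f,allow_pickle=True);shards(f)"
```

```text
time: 32.65
eef_pos: [0.4561, 0.05, 0.1941]
tool_rot: [-0.0, 0.708, -0.0, 0.706]
ft_force: [0.0, 0.5, -3.0]
opening: 0.0257
time: 33.07
eef_pos: [0.5296, -0.032, 0.2553]
tool_rot: [0.0, 0.706, -0.001, 0.708]
ft_force: [-0.6, -0.7, -1.9]
opening: 0.0258
t 33.07 tcp [529.6 -32.  255.3] F [-0.57 -0.66 -1.85] open 25.8 x [ 0.003 -0.001 -1.   ] jaw [ 1.    -0.001  0.003] jawyaw -0.1 j [-0.06  0.17  1.79 -0.    1.18 -0.06]
shard [184. 124.] 413 ctr [431.6  28. ] min [418.  12.] max [444.  42.] z 0.030
shard [176. 169.] 358 ctr [422.4 -17.9] min [408. -37.] max [436.   1.] z 0.041
shard [190. 224.] 498 ctr [431.4 -81.3] min [ 415. -100.] max [443. -58.] z 0.032
shard [172. 261.] 243 ctr [ 414.3 -114.6] min [ 408. -128.] max [ 420. -101.] z 0.057
```

View pics/q_wrist.png

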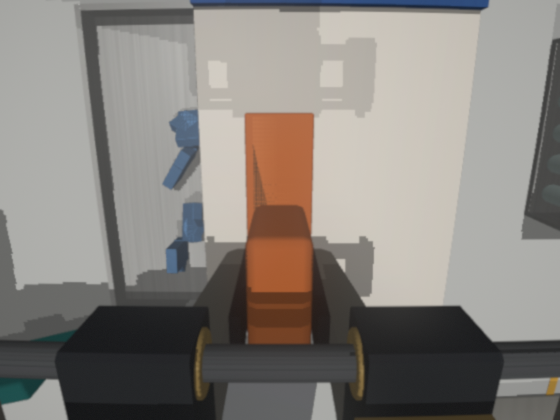

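```bash
python3 - <<'E'
from h import *
f=np.load('q_wrist.npy',allow_pickle=True).item();P=cloud(f)*1000
for (u,v) in [(184,124),(176,169),(190,224),(172,261)]:
    hsv=cv2.cvtColor(f['frame'],cv2.COLOR_RGB2HSV);b=(hsv[...,0]>95)&(hsv[...,0]<125)&(hsv[...,1]>80)
    w=np.zeros_like(b);w[v-26:v+26,u-26:u+20]=1
    Q=P[b&w];i=Q[:,2].argmax();j=Q[:,2].argmin();print((u,v),len(Q),'hi',Q[i].round(),'lo',Q[j].round(),np.percentile(Q[:,2],[10,50,90]).round())
save('q_crop',cv2.resize(f['frame'][90:290,80:220],None,fx=3,fy=3,interpolation=cv2.INTER_CUBIC))
print(P[200,[120,140,160]].round())
E
```

```text
(184, 124) 418 hi [530.  45. 424.] lo [429.  41.  15.] [21. 30. 46.]
(176, 169) 358 hi [530.  45. 424.] lo [409. -36.  32.] [35. 41. 46.]
(190, 224) 507 hi [530.  45. 424.] lo [422. -64.  17.] [24. 33. 42.]
(172, 261) 305 hi [530.  45. 424.] lo [ 416. -103.   24.] [34. 56. 58.]
[[343. -59.   6.]
 [367. -60.   6.]
 [391. -60.   5.]]
```

View pics/q_crop.png

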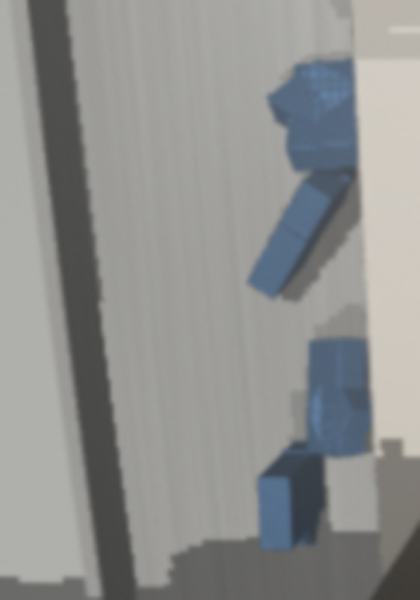

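All four shards are in the trough. One stands on edge with its top at about 58 mm, level with (172,261). I'll nudge it flat with the scraper held just above plate height.

```bash
python3 -m creep '[[[-10,-15,-10],[0,0,0],230],[[-25,-35,-35],[0,0,0],230],[[-45,-60,-65],[0,0,0],230],[[-58,-75,-95],[0,0,0],230],[[-62,-78,-125],[0,0,0],230]]' 30; python3 -m creep '[[[0,0,-10],[0,0,0],230],[[0,0,-18],[0,0,0],230],[[0,0,-22],[0,0,0],230],[[0,0,-22],[0,0,0],230],[[0,0,-22],[0,0,0],230]]' 30; python3 -m creep '[[[-5,0,0],[0,0,0],230],[[-12,0,0],[0,0,0],230],[[-20,0,0],[0,0,0],230],[[-26,0,0],[0,0,0],230],[[-30,0,0],[0,0,0],230]]' 30; python3 -c "
from h import *
st()"
```

```text
time: 33.58
eef_pos: [0.4614, -0.1084, 0.1274]
tool_rot: [0.0, 0.708, -0.0, 0.706]
ft_force: [0.2, -0.4, -2.2]
opening: 0.0257
time: 34.0
eef_pos: [0.4664, -0.1075, 0.1081]
tool_rot: [-0.0, 0.707, 0.0, 0.708]
ft_force: [0.2, 0.9, -3.0]
opening: 0.0258
time: 34.42
eef_pos: [0.4339, -0.1078, 0.1073]
tool_rot: [0.0, 0.707, -0.0, 0.707]
ft_force: [0.0, 0.3, -1.8]
opening: 0.0259
t 34.42 tcp [ 433.9 -107.8  107.3] F [ 0.02  0.26 -1.77] open 25.9 x [-0.  0. -1.] jaw [ 1. -0. -0.] jawyaw -0.0 j [-0.25  0.23  2.1  -0.    0.82 -0.25]
```

```bash
python3 -m creep '[[[-5,0,0],[0,0,0],230],[[-10,0,0],[0,0,0],230],[[-16,0,0],[0,0,0],230],[[-22,0,0],[0,0,0],230],[[-28,0,0],[0,0,0],230]]' 30; python3 -m creep '[[[0,0,5],[0,0,0],230],[[0,0,20],[0,0,0],230],[[10,20,45],[0,0,0],230],[[30,40,75],[0,0,0],230],[[60,60,110],[0,0,0],230]]' 30;python3 -m creep '[[[30,20,20],[0,0,0],230],[[60,20,30],[0,0,0],230],[[60,20,30],[0,0,0],230],[[60,20,30],[0,0,0],230],[[60,20,30],[0,0,0],230]]' 30; python3 -c "
from h import *
st()
f=grab_frame('wrist');save('r_wrist',f['frame']);np.save('r_wrist.npy',f,allow_pickle=True);shards(f)"
```

```text
time: 34.83
eef_pos: [0.4066, -0.1079, 0.1071]
tool_rot: [0.0, 0.707, -0.0, 0.707]
ft_force: [0.3, 0.6, -2.0]
opening: 0.0255
time: 35.25
eef_pos: [0.4611, -0.0504, 0.2126]
tool_rot: [0.001, 0.708, -0.0, 0.707]
ft_force: [1.3, -0.2, -1.9]
opening: 0.0253
time: 35.67
eef_pos: [0.5209, -0.0314, 0.2405]
tool_rot: [-0.0, 0.708, 0.0, 0.706]
ft_force: [0.4, 0.9, -1.7]
opening: 0.026
t 35.67 tcp [520.9 -31.4 240.5] F [ 0.39  0.91 -1.74] open 26.0 x [-0.002  0.    -1.   ] jaw [ 1.     0.    -0.002] jawyaw 0.0 j [-0.06  0.17  1.82 -0.    1.15 -0.06]
shard [191. 126.] 505 ctr [432.3  26.9] min [418.  11.] max [445.  41.] z 0.032
shard [182. 172.] 384 ctr [422.6 -17.7] min [408. -37.] max [436.   1.] z 0.041
shard [197. 228.] 517 ctr [430.8 -82.9] min [ 423. -106.] max [441. -62.] z 0.027
shard [159. 253.] 982 ctr [ 383.  -116.2] min [ 358. -138.] max [ 407. -100.] z 0.018
```

View pics/r_wrist.png

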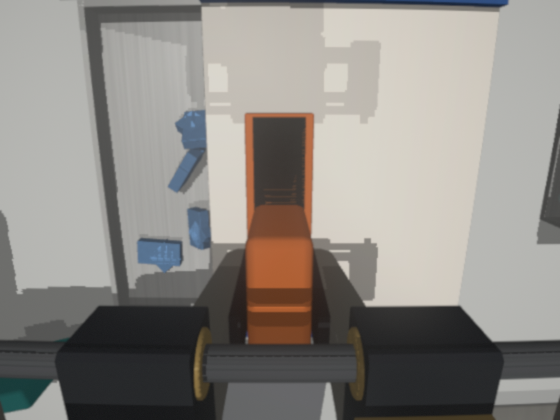

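```bash
python3 -m creep '[[[-3,-10,0],[0,0,0.1],230],[[-7,-30,0],[0,0,0.2],230],[[-12,-52,0],[0,0,0.3],230],[[-16,-75,0],[0,0,0.4],230],[[-20,-100,0],[0,0,0.5],230]]' 30; python3 -m creep '[[[-5,-25,0],[0,0,0.1],230],[[-10,-50,0],[0,0,0.2],230],[[-14,-75,0],[0,0,0.3],230],[[-18,-100,0],[0,0,0.4],230],[[-22,-125,0],[0,0,0.5],230]]' 30; python3 -m creep '[[[-4,-25,0],[0,0,0.1],230],[[-8,-50,0],[0,0,0.2],230],[[-12,-75,0],[0,0,0.3],230],[[-12,-90,0],[0,0,0.4],230],[[-12,-94,0],[0,0,0.466],230]]' 30; python3 -m creep '[[[0,0,0],[0,0,0],230],[[0,0,0],[0,0,0],230],[[0,0,0],[0,0,0],230],[[0,0,0],[0,0,0],230],[[0,0,0],[0,0,0],230]]' 30; python3 -c "
from h import *
st()
f=grab_frame('wrist');save('s_wrist',f['frame'])
f=grab_frame('top');save('s_top',f['frame']);shards(f)"
```

```text
time: 36.13
eef_pos: [0.5001, -0.1321, 0.2405]
tool_rot: [-0.176, 0.685, 0.177, 0.684]
ft_force: [0.1, 1.3, -1.7]
opening: 0.0257
time: 36.55
eef_pos: [0.4781, -0.2573, 0.2405]
tool_rot: [-0.34, 0.62, 0.341, 0.62]
ft_force: [0.8, 0.2, -3.0]
opening: 0.0255
time: 36.97
eef_pos: [0.4661, -0.3524, 0.2404]
tool_rot: [-0.474, 0.525, 0.474, 0.525]
ft_force: [-0.0, -0.6, -2.9]
opening: 0.0257
time: 37.38
eef_pos: [0.468, -0.3496, 0.2411]
tool_rot: [-0.473, 0.526, 0.473, 0.526]
ft_force: [0.3, 0.5, -1.8]
opening: 0.026
t 37.38 tcp [ 468.  -349.6  241.1] F [ 0.3   0.46 -1.79] open 26.0 x [-0.  0. -1.] jaw [0.105 0.994 0.   ] jawyaw 84.0 j [-0.64  0.27  1.69  0.    1.18 -2.11]
shard [278. 235.] 170 ctr [428.5   7.5] min [406. -37.] max [446.  39.] z 0.037
shard [310. 236.] 108 ctr [430.1 -85.6] min [ 420. -104.] max [447. -66.] z 0.026
shard [320. 253.] 168 ctr [ 381.3 -117.8] min [ 357. -138.] max [ 404. -103.] z 0.018
```

View pics/s_wrist.png

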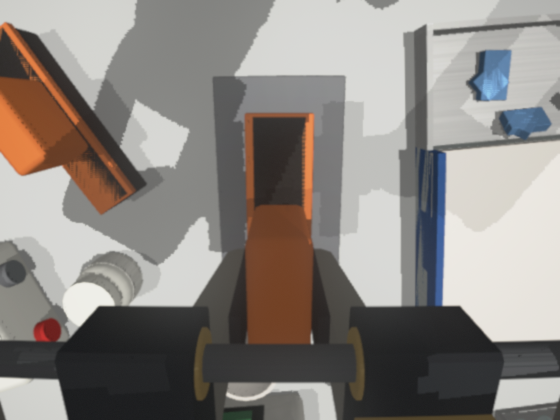

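View pics/s_top.png

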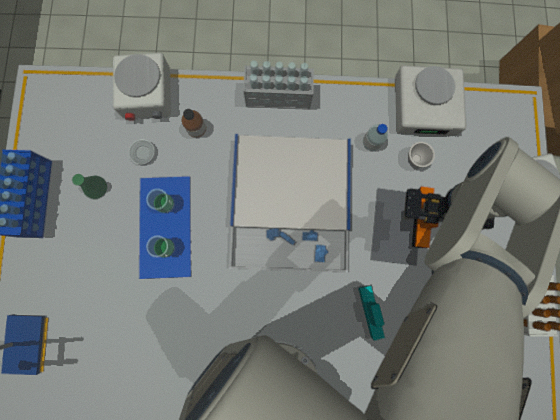

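```bash
python3 -m creep '[[[0,0,-15],[0,0,0],230],[[0,0,-40],[0,0,0],230],[[0,0,-68],[0,0,0],230],[[0,0,-94],[0,0,0],230],[[0,0,-118],[0,0,0],230]]' 30; python3 -m creep '[[[0,0,-20],[0,0,0],230],[[0,0,-38],[0,0,0],230],[[0,0,-50],[0,0,0],230],[[0,0,-57],[0,0,0],230],[[0,0,-60],[0,0,0],230]]' 30; python3 -m creep '[[[0,0,-0.7],[0,0,0],230],[[0,0,-1.4],[0,0,0],230],[[0,0,-2],[0,0,0],230],[[0,0,-2],[0,0,0],230],[[0,0,-2],[0,0,0],230]]' 30;python3 -c "
from h import *
st()"
```

```text
time: 37.9
eef_pos: [0.468, -0.3499, 0.1219]
tool_rot: [-0.473, 0.526, 0.473, 0.526]
ft_force: [0.2, -0.4, -2.4]
opening: 0.0261
time: 38.32
eef_pos: [0.4679, -0.35, 0.0623]
tool_rot: [-0.473, 0.526, 0.474, 0.525]
ft_force: [-0.9, 0.4, -2.3]
opening: 0.0256
time: 38.73
eef_pos: [0.4684, -0.3506, 0.0617]
tool_rot: [-0.473, 0.525, 0.473, 0.526]
ft_force: [-0.3, -0.5, -2.6]
opening: 0.026
t 38.73 tcp [ 468.4 -350.6   61.7] F [-0.33 -0.5  -2.55] open 26.0 x [ 0.001 -0.001 -1.   ] jaw [ 0.105  0.995 -0.001] jawyaw 84.0 j [-0.65  0.48  1.84 -0.    0.83 -2.11]
```

```bash
python3 -m creep '[[[0,0,-1],[0,0,0],230],[[0,0,-2],[0,0,0],230],[[0,0,-3],[0,0,0],230],[[0,0,-3],[0,0,0],230],[[0,0,-3],[0,0,0],230]]' 30; python3 -m creep '[[[0,0,-0.5],[0,0,0],230],[[0,0,-1],[0,0,0],230],[[0,0,-1],[0,0,0],230],[[0,0,-1],[0,0,0],230],[[0,0,-1],[0,0,0],230]]' 30;python3 -c "
from h import *
st()"
```

```text
time: 39.15
eef_pos: [0.4682, -0.3504, 0.0582]
tool_rot: [-0.473, 0.526, 0.473, 0.526]
ft_force: [0.6, 0.9, 0.4]
opening: 0.0259
time: 39.57
eef_pos: [0.4686, -0.3505, 0.0577]
tool_rot: [-0.473, 0.525, 0.473, 0.526]
ft_force: [1.0, 1.3, 4.6]
opening: 0.0262
t 39.57 tcp [ 468.6 -350.5   57.7] F [0.96 1.25 4.63] open 26.2 x [ 0.001 -0.    -1.   ] jaw [ 0.105  0.995 -0.   ] jawyaw 84.0 j [-0.64  0.48  1.84  0.    0.82 -2.11]
```

Contact. I'll release, rise and check.

```bash
python3 -m creep '[[[0,0,0],[0,0,0],170],[[0,0,0],[0,0,0],130],[[0,0,0],[0,0,0],80],[[0,0,0],[0,0,0],30],[[0,0,0],[0,0,0],0]]' 30; python3 -m creep '[[[0,0,0],[0,0,0],0],[[0,0,0],[0,0,0],0],[[0,0,4],[0,0,0],0],[[0,0,20],[0,0,0],0],[[0,0,45],[0,0,0],0]]' 6; python3 -m creep '[[[0,0,30],[0,0,0],0],[[0,0,60],[0,0,0],0],[[0,0,90],[0,0,0],0],[[0,0,120],[0,0,0],0],[[0,0,130],[0,0,0],0]]' 6; python3 -c "
from h import *
st()
f=grab_frame('wrist');save('t_wrist',f['frame'])
P=cloud(f)
for z0,z1 in [(.09,.106),(.03,.055)]:
    m=((P[...,2]>z0)&(P[...,2]<z1)&(P[...,1]<-.25)&(P[...,1]>-.45)&(P[...,0]>.35)&(P[...,0]<.58)).astype(np.uint8)
    n,l,s,c=cv2.connectedComponentsWithStats(m);i=1+s[1:,4].argmax();Q=P[l==i]
    uv=np.argwhere(l==i)[:,::-1];R=ray(f,uv,np.median(Q[:,2]))
    print('scr',c[i],np.median(Q[:,2]),cv2.minAreaRect((R[:,:2]*1000).astype(np.float32)))
"
```

```text
time: 39.98
eef_pos: [0.468, -0.3503, 0.057]
tool_rot: [-0.473, 0.526, 0.473, 0.525]
ft_force: [0.5, -0.2, 0.1]
opening: 0.0553
time: 40.4
eef_pos: [0.4666, -0.3492, 0.1008]
tool_rot: [-0.472, 0.526, 0.475, 0.525]
ft_force: [0.0, 0.4, -0.1]
opening: 0.0886
time: 40.82
eef_pos: [0.4696, -0.3515, 0.237]
tool_rot: [-0.475, 0.525, 0.471, 0.526]
ft_force: [1.1, -0.5, -0.1]
opening: 0.092
t 40.82 tcp [ 469.6 -351.5  237. ] F [ 1.05 -0.52 -0.06] open 92.0 x [ 0.005 -0.004 -1.   ] jaw [ 0.105  0.995 -0.003] jawyaw 84.0 j [-0.65  0.27  1.7  -0.    1.17 -2.11]
scr [280.06218905 195.07711443] 0.09945894766569151 ((467.8479919433594, -350.3811340332031), (25.66004753112793, 58.98649978637695), 84.0861587524414)
scr [279.93698532 168.75546008] 0.043787297782726234 ((469.0443115234375, -350.5662536621094), (33.94297790527344, 148.11016845703125), 83.9211196899414)
```

View pics/t_wrist.png

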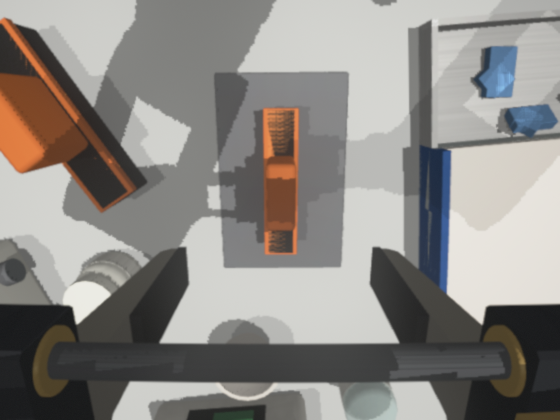

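```bash
python3 -m creep '[[[2,30,-5],[0,0,-0.08],0],[[4,65,-10],[0,0,-0.16],0],[[7,100,-15],[0,0,-0.24],0],[[10,135,-20],[0,0,-0.32],0],[[12,170,-22],[0,0,-0.4],0]]' 6; python3 -m creep '[[[2,35,0],[0,0,-0.08],0],[[5,70,0],[0,0,-0.16],0],[[7,105,0],[0,0,-0.24],0],[[10,140,0],[0,0,-0.32],0],[[12,175,0],[0,0,-0.4],0]]'; python3 -m creep '[[[2,35,0],[0,0,-0.08],0],[[5,70,0],[0,0,-0.16],0],[[7,105,0],[0,0,-0.24],0],[[10,140,0],[0,0,-0.32],0],[[12,175,0],[0,0,-0.4],0]]'; python3 -m creep '[[[2,35,0],[0,0,-0.08],0],[[5,70,0],[0,0,-0.16],0],[[7,105,0],[0,0,-0.24],0],[[9,140,0],[0,0,-0.266],0],[[11,165,0],[0,0,-0.266],0]]';python3 -m creep '[[[0,11,0],[0,0,0],0],[[0,11,0],[0,0,0],0],[[0,11,0],[0,0,0],0],[[0,11,0],[0,0,0],0],[[0,11,0],[0,0,0],0]]'; python3 -c "
from h import *
st()
f=grab_frame('wrist');save('u_wrist',f['frame']);beakers(f,(.25,.65,.2,.5),.078,.1)
f=grab_frame('top');save('u_top',f['frame'])
"
```

```text
time: 41.28
eef_pos: [0.4788, -0.1785, 0.208]
tool_rot: [-0.357, 0.61, 0.359, 0.609]
ft_force: [1.1, -0.4, -0.2]
opening: 0.0917
time: 41.7
eef_pos: [0.4911, -0.0036, 0.2087]
tool_rot: [-0.23, 0.669, 0.23, 0.668]
ft_force: [0.8, -0.5, -0.9]
opening: 0.0918
time: 42.12
eef_pos: [0.5032, 0.1712, 0.2086]
tool_rot: [-0.093, 0.702, 0.092, 0.7]
ft_force: [1.1, 0.2, -0.1]
opening: 0.0919
time: 42.53
eef_pos: [0.5142, 0.3372, 0.2083]
tool_rot: [0.0, 0.708, -0.001, 0.707]
ft_force: [-0.8, 0.4, -0.0]
opening: 0.0918
time: 42.95
eef_pos: [0.515, 0.3441, 0.2099]
tool_rot: [0.0, 0.707, -0.001, 0.707]
ft_force: [0.3, -0.7, -0.4]
opening: 0.0915
t 42.95 tcp [515.  344.1 209.9] F [ 0.27 -0.7  -0.42] open 91.5 x [-0.001 -0.001 -1.   ] jaw [ 1.    -0.001 -0.001] jawyaw -0.1 j [ 0.59  0.35  1.65 -0.    1.14  0.59]
beaker [279. 203.] circle mm [514.9 346.5] 29.47899627685547 z98 0.0901
beaker [122. 214.] circle mm [385.4 335.8] 29.80534553527832 z98 0.0903
```

View pics/u_wrist.png

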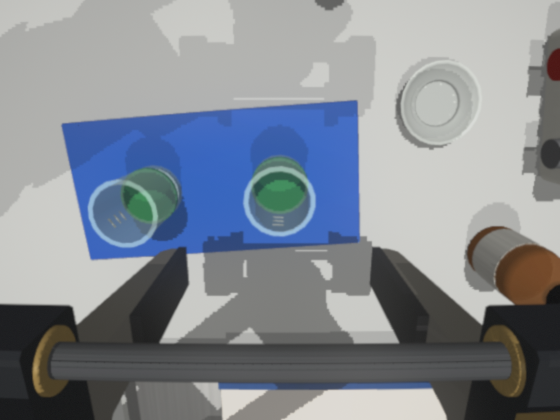

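```bash
python3 -m creep '[[[0,2,-15],[0,0,0],0],[[0,2,-40],[0,0,0],0],[[0,2,-70],[0,0,0],0],[[0,2,-95],[0,0,0],0],[[0,2,-115],[0,0,0],0]]' 6; python3 -m creep '[[[0,0,-18],[0,0,0],0],[[0,0,-35],[0,0,0],0],[[0,0,-48],[0,0,0],0],[[0,0,-55],[0,0,0],0],[[0,0,-57],[0,0,0],0]]' 6; python3 -c "
from h import *
st()"; python3 -m creep '[[[0,0,0],[0,0,0],0],[[0,0,0],[0,0,0],40],[[0,0,0],[0,0,0],60],[[0,0,0],[0,0,0],80],[[0,0,0],[0,0,0],90]]' 6; python3 -m creep '[[[0,0,0],[0,0,0],100],[[0,0,0],[0,0,0],110],[[0,0,0],[0,0,0],125],[[0,0,0],[0,0,0],140],[[0,0,0],[0,0,0],140]]' 6; python3 -m creep '[[[0,0,0],[0,0,0],140],[[0,0,0],[0,0,0],140],[[0,0,0],[0,0,0],140],[[0,0,0],[0,0,0],140],[[0,0,0],[0,0,0],140]]' 6; python3 -c "
from h import *
st()"
```

```text
time: 43.47
eef_pos: [0.5146, 0.3465, 0.0935]
tool_rot: [0.0, 0.707, -0.001, 0.707]
ft_force: [0.4, -0.1, -0.2]
opening: 0.0922
time: 43.88
eef_pos: [0.5146, 0.3469, 0.0371]
tool_rot: [-0.0, 0.708, -0.001, 0.707]
ft_force: [0.1, -0.7, 0.2]
opening: 0.0921
t 43.88 tcp [514.6 346.9  37.1] F [ 0.13 -0.69  0.17] open 92.1 x [-0.001 -0.001 -1.   ] jaw [ 1.    -0.001 -0.001] jawyaw -0.0 j [0.59 0.56 1.77 0.   0.82 0.59]
time: 44.3
eef_pos: [0.5154, 0.348, 0.0388]
tool_rot: [0.0, 0.707, 0.0, 0.707]
ft_force: [0.2, 0.2, -0.3]
opening: 0.0677
time: 44.72
eef_pos: [0.5152, 0.3478, 0.0384]
tool_rot: [0.0, 0.707, 0.0, 0.707]
ft_force: [-0.4, -0.0, 4.4]
opening: 0.0558
time: 45.13
eef_pos: [0.5152, 0.3478, 0.0384]
tool_rot: [0.0, 0.707, 0.0, 0.707]
ft_force: [-0.7, -0.1, 5.5]
opening: 0.0561
t 45.13 tcp [515.2 347.8  38.4] F [-0.72 -0.12  5.53] open 56.1 x [ 0.  0. -1.] jaw [ 1. -0.  0.] jawyaw -0.0 j [0.59 0.55 1.76 0.   0.82 0.59]
```

```bash
python3 -m creep '[[[0,0,2],[0,0,0],140],[[0,0,8],[0,0,0],140],[[0,0,20],[0,0,0],140],[[0,0,38],[0,0,0],140],[[0,0,60],[0,0,0],140]]' 6; python3 -m creep '[[[0,0,22],[0,0,0],140],[[0,-3,44],[0,0,0],140],[[2,-12,62],[0,0,0],140],[[5,-28,76],[0,0,0],140],[[9,-50,84],[0,0,0],140]]' 6; python3 -m creep '[[[4,-26,2],[0,0,0],140],[[8,-54,4],[0,0,0],140],[[12,-82,4],[0,0,0],140],[[16,-112,4],[0,0,0],140],[[20,-142,4],[0,0,0],140]]' 6; python3 -m creep '[[[4,-30,0],[0,0,0],140],[[8,-60,0],[0,0,0],140],[[12,-90,0],[0,0,0],140],[[16,-120,0],[0,0,0],140],[[20,-150,0],[0,0,0],140]]' 6; python3 -m creep '[[[4,-30,0],[0,0,0],140],[[8,-58,0],[0,0,0],140],[[10,-82,0],[0,0,0],140],[[11,-98,0],[0,0,0],140],[[11,-106,0],[0,0,0],140]]' 6; python3 -c "
from h import *
st()
f=grab_frame('scene');save('v_scene',f['frame'])
f=grab_frame('top');save('v_top',f['frame']);shards(f,(.3,.72,-.22,.18))"
```

```text
time: 45.55
eef_pos: [0.5144, 0.3472, 0.0984]
tool_rot: [-0.0, 0.708, -0.0, 0.707]
ft_force: [0.2, 0.0, -1.0]
opening: 0.0559
time: 45.97
eef_pos: [0.5247, 0.2979, 0.1848]
tool_rot: [0.0, 0.706, 0.001, 0.708]
ft_force: [-1.1, -0.8, -1.3]
opening: 0.0558
time: 46.38
eef_pos: [0.5437, 0.1535, 0.1866]
tool_rot: [-0.0, 0.707, -0.0, 0.707]
ft_force: [1.4, 0.4, -0.2]
opening: 0.0561
time: 46.8
eef_pos: [0.5635, 0.0034, 0.1866]
tool_rot: [0.0, 0.707, -0.0, 0.707]
ft_force: [0.8, -0.1, -1.1]
opening: 0.0561
time: 47.22
eef_pos: [0.5746, -0.1031, 0.1865]
tool_rot: [0.001, 0.707, -0.001, 0.707]
ft_force: [-0.0, 0.2, -0.9]
opening: 0.0559
t 47.22 tcp [ 574.6 -103.1  186.5] F [-0.    0.18 -0.89] open 55.9 x [-0.    -0.001 -1.   ] jaw [ 1.    -0.002 -0.   ] jawyaw -0.1 j [-0.18  0.32  1.75 -0.    1.07 -0.18]
shard [234. 179.] 231 ctr [583.9 138.5] min [451. 135.] max [718. 143.] z 0.061
shard [278. 235.] 175 ctr [428.7   7.9] min [406. -37.] max [448.  39.] z 0.038
```

View pics/v_scene.png

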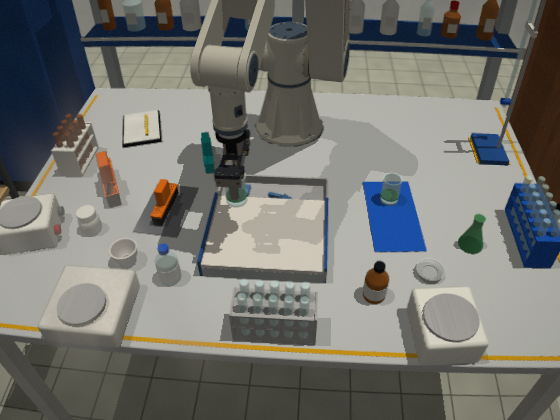

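Plate clear. Lowering.

```bash
python3 -m creep '[[[0,0,-10],[0,0,0],140],[[0,0,-28],[0,0,0],140],[[0,0,-48],[0,0,0],140],[[0,0,-65],[0,0,0],140],[[0,0,-76],[0,0,0],140]]' 6; python3 -m creep '[[[0,0,-7],[0,0,0],140],[[0,0,-13],[0,0,0],140],[[0,0,-17],[0,0,0],140],[[0,0,-20],[0,0,0],140],[[0,0,-22],[0,0,0],140]]' 6; python3 -m creep '[[[0,0,-0.5],[0,0,0],140],[[0,0,-1],[0,0,0],140],[[0,0,-1],[0,0,0],140],[[0,0,-1],[0,0,0],140],[[0,0,-1],[0,0,0],140]]' 6;  python3 -c "
from h import *
st()"
```

```text
time: 47.73
eef_pos: [0.5737, -0.0988, 0.1078]
tool_rot: [-0.0, 0.708, 0.001, 0.706]
ft_force: [-0.3, 0.3, 0.2]
opening: 0.0558
time: 48.15
eef_pos: [0.5754, -0.1003, 0.0883]
tool_rot: [-0.0, 0.707, -0.0, 0.707]
ft_force: [-0.3, -0.1, -1.2]
opening: 0.0562
time: 48.57
eef_pos: [0.5752, -0.1004, 0.0874]
tool_rot: [0.0, 0.707, -0.0, 0.707]
ft_force: [-0.1, 0.2, -1.0]
opening: 0.0561
t 48.57 tcp [ 575.2 -100.4   87.4] F [-0.12  0.22 -0.95] open 56.1 x [ 0. -0. -1.] jaw [ 1. -0.  0.] jawyaw -0.0 j [-0.18  0.44  1.83  0.    0.88 -0.18]
```

```bash
python3 -m creep '[[[0,0,-0.6],[0,0,0],140],[[0,0,-1.2],[0,0,0],140],[[0,0,-2],[0,0,0],140],[[0,0,-2],[0,0,0],140],[[0,0,-2],[0,0,0],140]]' 6; python3 -m creep '[[[0,0,-0.5],[0,0,0],140],[[0,0,-1],[0,0,0],140],[[0,0,-1],[0,0,0],140],[[0,0,-1],[0,0,0],140],[[0,0,-1],[0,0,0],140]]' 6;  python3 -c "
from h import *
st()"
```

```text
time: 48.98
eef_pos: [0.575, -0.1003, 0.085]
tool_rot: [0.0, 0.707, -0.0, 0.707]
ft_force: [-0.0, -0.8, -1.2]
opening: 0.0561
time: 49.4
eef_pos: [0.5751, -0.1003, 0.0844]
tool_rot: [-0.0, 0.707, -0.0, 0.707]
ft_force: [-2.5, 0.5, 5.4]
opening: 0.0564
t 49.40 tcp [ 575.1 -100.3   84.4] F [-2.51  0.54  5.42] open 56.4 x [ 0. -0. -1.] jaw [ 1. -0.  0.] jawyaw -0.0 j [-0.18  0.44  1.83 -0.    0.87 -0.18]
```

```bash
python3 -m creep '[[[0,0,0],[0,0,0],95],[[0,0,0],[0,0,0],85],[[0,0,0],[0,0,0],70],[[0,0,0],[0,0,0],50],[[0,0,0],[0,0,0],25]]' 6; python3 -m creep '[[[0,0,0],[0,0,0],10],[[0,0,0],[0,0,0],0],[[0,0,4],[0,0,0],0],[[0,0,14],[0,0,0],0],[[0,0,30],[0,0,0],0]]' 6; python3 -m creep '[[[0,0,25],[0,0,0],0],[[0,0,50],[0,0,0],0],[[0,0,75],[0,0,0],0],[[0,0,95],[0,0,0],0],[[0,0,100],[0,0,0],0]]' 6; python3 -c "
from h import *
st()
f=grab_frame('wrist');save('w_wrist',f['frame']);beakers(f)"; python3 -m creep '[[[-12,28,0],[0,0,0],0],[[-24,56,0],[0,0,0],0],[[-36,84,0],[0,0,0],0],[[-48,112,0],[0,0,0],0],[[-61,140,0],[0,0,0],0]]' 6; python3 -m creep '[[[-13,30,0],[0,0,0],0],[[-26,60,0],[0,0,0],0],[[-39,90,0],[0,0,0],0],[[-52,120,0],[0,0,0],0],[[-65,150,0],[0,0,0],0]]' 6; python3 -m creep '[[[-13,30,0],[0,0,0],0],[[-26,60,0],[0,0,0],0],[[-39,90,0],[0,0,0],0],[[-52,120,0],[0,0,0],0],[[-64,146,0],[0,0,0],0]]' 6; python3 -m creep '[[[0,0,0],[0,0,0],0],[[0,0,0],[0,0,0],0],[[0,0,0],[0,0,0],0],[[0,0,0],[0,0,0],0],[[0,0,0],[0,0,0],0]]' 6; python3 -c "
from h import *
st()
f=grab_frame('wrist');save('x_wrist',f['frame']);beakers(f,(.25,.65,.2,.5),.078,.1)"
```

```text
time: 49.82
eef_pos: [0.5751, -0.1003, 0.084]
tool_rot: [0.0, 0.707, -0.0, 0.707]
ft_force: [0.2, 0.3, -0.2]
opening: 0.0781
time: 50.23
eef_pos: [0.5741, -0.1002, 0.1139]
tool_rot: [0.0, 0.708, 0.0, 0.706]
ft_force: [-0.5, -0.4, 1.0]
opening: 0.0918
time: 50.65
eef_pos: [0.577, -0.1006, 0.2186]
tool_rot: [-0.0, 0.705, -0.0, 0.709]
ft_force: [0.8, -0.4, -0.2]
opening: 0.0919
t 50.65 tcp [ 577.  -100.6  218.6] F [ 0.82 -0.4  -0.23] open 91.9 x [ 0.006 -0.001 -1.   ] jaw [ 1.    -0.     0.006] jawyaw -0.0 j [-0.18  0.29  1.72  0.    1.13 -0.18]
beaker [275. 220.] circle mm [ 575.  -101.7] 29.636524200439453 z98 0.1361
time: 51.12
eef_pos: [0.5127, 0.0407, 0.2129]
tool_rot: [0.0, 0.708, -0.0, 0.707]
ft_force: [0.4, 0.3, 0.2]
opening: 0.0919
time: 51.53
eef_pos: [0.4475, 0.1907, 0.2131]
tool_rot: [-0.0, 0.708, -0.0, 0.707]
ft_force: [1.3, 0.1, -0.2]
opening: 0.0921
time: 51.95
eef_pos: [0.3836, 0.337, 0.2131]
tool_rot: [-0.0, 0.707, -0.0, 0.707]
ft_force: [0.2, -0.4, 0.8]
opening: 0.0916
time: 52.37
eef_pos: [0.3855, 0.3346, 0.2139]
tool_rot: [0.0, 0.707, -0.001, 0.707]
ft_force: [0.2, 0.4, 0.1]
opening: 0.0918
t 52.37 tcp [385.5 334.6 213.9] F [0.16 0.44 0.1 ] open 91.8 x [-0. -0. -1.] jaw [ 1.    -0.001 -0.   ] jawyaw -0.1 j [ 0.71  0.18  1.88 -0.    1.09  0.71]
beaker [278. 203.] circle mm [385.1 336.4] 29.56308364868164 z98 0.0902
```

View pics/w_wrist.png

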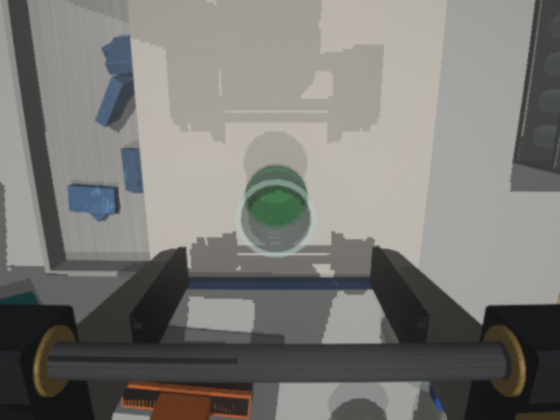

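View pics/x_wrist.png

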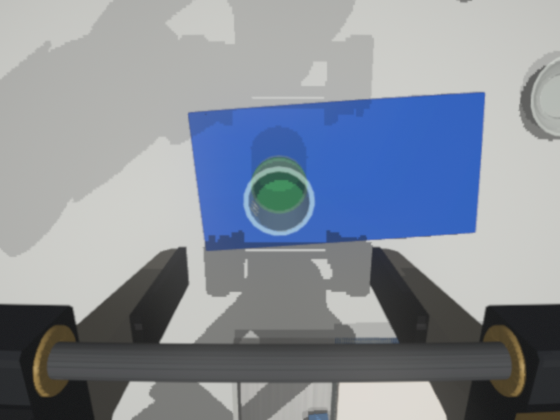

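The first beaker stands upright on the plate and all the shards are still in the trough. Now the second beaker, at (385,336).

```bash
python3 -m creep '[[[0,1,-15],[0,0,0],0],[[0,1,-40],[0,0,0],0],[[0,1,-70],[0,0,0],0],[[0,1,-95],[0,0,0],0],[[0,1,-119],[0,0,0],0]]' 6; python3 -m creep '[[[0,0,-18],[0,0,0],0],[[0,0,-35],[0,0,0],0],[[0,0,-48],[0,0,0],0],[[0,0,-55],[0,0,0],0],[[0,0,-57],[0,0,0],0]]' 6; python3 -c "
from h import *
st()"; python3 -m creep '[[[0,0,0],[0,0,0],0],[[0,0,0],[0,0,0],40],[[0,0,0],[0,0,0],60],[[0,0,0],[0,0,0],80],[[0,0,0],[0,0,0],90]]' 6; python3 -m creep '[[[0,0,0],[0,0,0],100],[[0,0,0],[0,0,0],110],[[0,0,0],[0,0,0],125],[[0,0,0],[0,0,0],140],[[0,0,0],[0,0,0],140]]' 6; python3 -m creep '[[[0,0,0],[0,0,0],140],[[0,0,0],[0,0,0],140],[[0,0,0],[0,0,0],140],[[0,0,0],[0,0,0],140],[[0,0,0],[0,0,0],140]]' 6; python3 -c "
from h import *
st()"
```

```text
time: 52.83
eef_pos: [0.3853, 0.3359, 0.0939]
tool_rot: [0.0, 0.707, -0.0, 0.707]
ft_force: [-0.1, -0.3, 0.4]
opening: 0.0918
time: 53.25
eef_pos: [0.3849, 0.3357, 0.0371]
tool_rot: [-0.0, 0.708, -0.001, 0.707]
ft_force: [-0.2, -1.1, -0.1]
opening: 0.092
t 53.25 tcp [384.9 335.7  37.1] F [-0.24 -1.06 -0.11] open 92.0 x [-0.001 -0.001 -1.   ] jaw [ 1.    -0.001 -0.001] jawyaw -0.1 j [ 0.71  0.43  2.01 -0.    0.71  0.72]
time: 53.67
eef_pos: [0.3854, 0.337, 0.0387]
tool_rot: [0.0, 0.707, 0.0, 0.707]
ft_force: [-0.0, -0.1, -0.0]
opening: 0.0672
time: 54.08
eef_pos: [0.3852, 0.3368, 0.0384]
tool_rot: [0.0, 0.707, 0.0, 0.707]
ft_force: [-0.8, -1.4, 6.2]
opening: 0.0559
time: 54.5
eef_pos: [0.3852, 0.3368, 0.0384]
tool_rot: [0.0, 0.707, 0.0, 0.707]
ft_force: [-1.0, -1.1, 6.0]
opening: 0.0561
t 54.50 tcp [385.2 336.8  38.4] F [-0.96 -1.06  6.03] open 56.1 x [ 0.  0. -1.] jaw [1. 0. 0.] jawyaw 0.0 j [0.72 0.43 2.01 0.   0.71 0.72]
```

```bash
python3 -m creep '[[[0,0,2],[0,0,0],140],[[0,0,8],[0,0,0],140],[[0,0,20],[0,0,0],140],[[0,0,38],[0,0,0],140],[[0,0,60],[0,0,0],140]]' 6; python3 -m creep '[[[0,0,22],[0,0,0],140],[[2,-3,44],[0,0,0],140],[[8,-12,62],[0,0,0],140],[[18,-26,76],[0,0,0],140],[[32,-46,84],[0,0,0],140]]' 6; python3 -m creep '[[[16,-23,2],[0,0,0],140],[[34,-48,4],[0,0,0],140],[[52,-74,4],[0,0,0],140],[[70,-101,4],[0,0,0],140],[[88,-128,4],[0,0,0],140]]' 6; python3 -m creep '[[[18,-26,0],[0,0,0],140],[[36,-52,0],[0,0,0],140],[[52,-77,0],[0,0,0],140],[[64,-95,0],[0,0,0],140],[[70,-103,0],[0,0,0],140]]' 6; python3 -m creep '[[[0,0,0],[0,0,0],140],[[0,0,-10],[0,0,0],140],[[0,0,-28],[0,0,0],140],[[0,0,-48],[0,0,0],140],[[0,0,-65],[0,0,0],140]]' 6; python3 -m creep '[[[0,0,-12],[0,0,0],140],[[0,0,-21],[0,0,0],140],[[0,0,-28],[0,0,0],140],[[0,0,-32],[0,0,0],140],[[0,0,-33],[0,0,0],140]]' 6;python3 -m creep '[[[0,0,-0.5],[0,0,0],140],[[0,0,-1],[0,0,0],140],[[0,0,-1],[0,0,0],140],[[0,0,-1],[0,0,0],140],[[0,0,-1],[0,0,0],140]]' 6;  python3 -c "
from h import *
st()"
```

```text
time: 54.92
eef_pos: [0.3842, 0.3359, 0.098]
tool_rot: [-0.001, 0.708, -0.001, 0.706]
ft_force: [-0.1, 0.4, -1.5]
opening: 0.056
time: 55.33
eef_pos: [0.4174, 0.2914, 0.1843]
tool_rot: [0.0, 0.706, 0.001, 0.708]
ft_force: [0.8, 0.4, -0.8]
opening: 0.0557
time: 55.75
eef_pos: [0.5055, 0.1613, 0.1865]
tool_rot: [-0.0, 0.707, 0.0, 0.707]
ft_force: [0.2, 0.3, -0.6]
opening: 0.0561
time: 56.17
eef_pos: [0.5761, 0.0574, 0.1862]
tool_rot: [0.0, 0.707, -0.001, 0.707]
ft_force: [-0.1, -0.4, -1.1]
opening: 0.0558
time: 56.58
eef_pos: [0.5735, 0.0612, 0.1196]
tool_rot: [-0.0, 0.708, 0.001, 0.707]
ft_force: [0.3, 0.2, -1.5]
opening: 0.0558
time: 57.0
eef_pos: [0.5748, 0.06, 0.0877]
tool_rot: [-0.0, 0.707, 0.0, 0.707]
ft_force: [-0.6, -0.1, -0.7]
opening: 0.0561
time: 57.42
eef_pos: [0.5753, 0.0597, 0.0875]
tool_rot: [0.0, 0.707, -0.0, 0.707]
ft_force: [-0.4, -0.2, -2.5]
opening: 0.0559
t 57.42 tcp [575.3  59.7  87.5] F [-0.35 -0.16 -2.48] open 55.9 x [ 0.001  0.    -1.   ] jaw [ 1.    -0.     0.001] jawyaw -0.0 j [0.1  0.43 1.84 0.   0.87 0.1 ]
```

```bash
python3 -m creep '[[[0,0,-0.6],[0,0,0],140],[[0,0,-1.2],[0,0,0],140],[[0,0,-2],[0,0,0],140],[[0,0,-2],[0,0,0],140],[[0,0,-2],[0,0,0],140]]' 6; python3 -m creep '[[[0,0,-0.5],[0,0,0],140],[[0,0,-1],[0,0,0],140],[[0,0,-1],[0,0,0],140],[[0,0,-1],[0,0,0],140],[[0,0,-1],[0,0,0],140]]' 6;  python3 -c "
from h import *
st()"
```

```text
time: 57.83
eef_pos: [0.575, 0.0597, 0.085]
tool_rot: [-0.0, 0.707, -0.0, 0.707]
ft_force: [-0.1, 0.5, -0.1]
opening: 0.056
time: 58.25
eef_pos: [0.5751, 0.0597, 0.0844]
tool_rot: [-0.0, 0.707, 0.0, 0.707]
ft_force: [-1.7, -1.1, 4.0]
opening: 0.0554
t 58.25 tcp [575.1  59.7  84.4] F [-1.75 -1.1   3.99] open 55.4 x [ 0.  0. -1.] jaw [1. 0. 0.] jawyaw 0.0 j [0.1  0.44 1.84 0.   0.86 0.1 ]
```

Contact with the plate. I'll release and lift, then move toward (350, 200) so the top camera can see everything.

```bash
python3 -m creep '[[[0,0,0],[0,0,0],95],[[0,0,0],[0,0,0],85],[[0,0,0],[0,0,0],70],[[0,0,0],[0,0,0],50],[[0,0,0],[0,0,0],25]]' 6; python3 -m creep '[[[0,0,0],[0,0,0],10],[[0,0,0],[0,0,0],0],[[0,0,4],[0,0,0],0],[[0,0,14],[0,0,0],0],[[0,0,30],[0,0,0],0]]' 6; python3 -m creep '[[[0,0,25],[0,0,0],0],[[0,0,50],[0,0,0],0],[[0,0,80],[0,0,0],0],[[0,0,110],[0,0,0],0],[[0,0,140],[0,0,0],0]]' 6; python3 -m creep '[[[-15,30,0],[0,0,0],0],[[-30,60,0],[0,0,0],0],[[-45,90,0],[0,0,0],0],[[-60,120,0],[0,0,0],0],[[-75,150,0],[0,0,0],0]]' 6; python3 -m creep '[[[-15,30,0],[0,0,0],0],[[-30,60,0],[0,0,0],0],[[-45,90,0],[0,0,0],0],[[-60,120,0],[0,0,0],0],[[-75,150,0],[0,0,0],0]]' 6; python3 -m creep '[[[0,0,0],[0,0,0],0],[[0,0,0],[0,0,0],0],[[0,0,0],[0,0,0],0],[[0,0,0],[0,0,0],0],[[0,0,0],[0,0,0],0]]' 6; python3 -c "
from h import *
st()
f=grab_frame('top');save('z_top',f['frame']);beakers(f);shards(f)
f=grab_frame('scene');save('z_scene',f['frame'])"
```

```text
time: 58.67
eef_pos: [0.575, 0.0597, 0.084]
tool_rot: [-0.0, 0.707, 0.0, 0.707]
ft_force: [-0.5, 0.1, -0.2]
opening: 0.0778
time: 59.08
eef_pos: [0.5741, 0.0596, 0.1139]
tool_rot: [-0.0, 0.708, -0.0, 0.706]
ft_force: [0.9, -0.2, -0.1]
opening: 0.092
time: 59.5
eef_pos: [0.5748, 0.0597, 0.2566]
tool_rot: [0.0, 0.707, 0.0, 0.707]
ft_force: [-0.8, 0.1, 0.6]
opening: 0.0922
time: 59.92
eef_pos: [0.4992, 0.2108, 0.2553]
tool_rot: [0.0, 0.707, 0.0, 0.708]
ft_force: [-0.0, 0.6, 0.1]
opening: 0.092
time: 60.33
eef_pos: [0.4241, 0.3611, 0.2553]
tool_rot: [0.0, 0.707, 0.0, 0.707]
ft_force: [-0.1, 0.3, 1.3]
opening: 0.092
time: 60.75
eef_pos: [0.4257, 0.3586, 0.2543]
tool_rot: [0.0, 0.707, -0.001, 0.707]
ft_force: [0.5, -0.4, -1.0]
opening: 0.092
t 60.75 tcp [425.7 358.6 254.3] F [ 0.49 -0.37 -0.98] open 92.0 x [ 0. -0. -1.] jaw [ 1.    -0.001  0.   ] jawyaw -0.1 j [ 0.7   0.21  1.74 -0.    1.19  0.7 ]
beaker [260. 177.] circle mm [573.4  59.6] 29.406896591186523 z98 0.1373
beaker [320. 179.] circle mm [ 573.  -100.6] 29.47304916381836 z98 0.1379
shard [277. 234.] 130 ctr [434.1  10.5] min [418. -11.] max [448.  30.] z 0.017
shard [310. 235.] 110 ctr [430.4 -85.6] min [ 420. -104.] max [447. -66.] z 0.025
shard [299. 249.] 73 ctr [389.9 -55.7] min [373. -78.] max [406. -34.] z 0.039
shard [320. 253.] 166 ctr [ 380.9 -117.7] min [ 357. -138.] max [ 404. -103.] z 0.017
```

View pics/z_top.png

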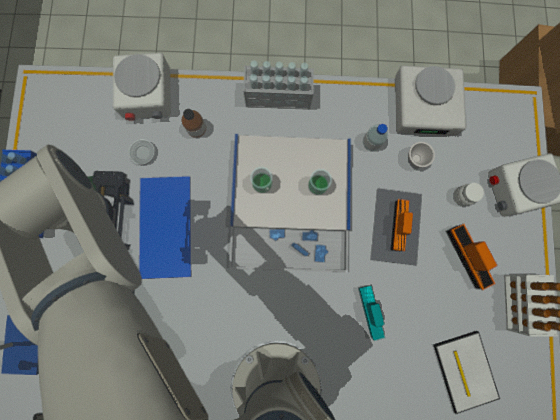

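View pics/z_scene.png

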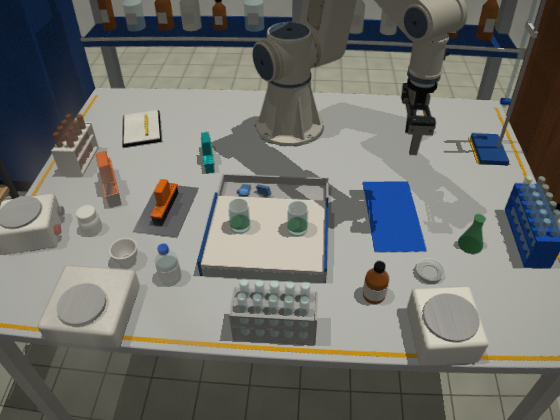

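A shard shifted inside the trough, which was the announced knock. I'll take one more check that everything is still, then hand in.

```bash
python3 -c "
from h import *
f=grab_frame('top');shards(f);beakers(f)
s=st()
ticket.hand_in()"
```

```text
shard [277. 234.] 129 ctr [434.1  10.5] min [418. -11.] max [448.  30.] z 0.017
shard [310. 236.] 110 ctr [430.2 -85.7] min [ 418. -104.] max [447. -66.] z 0.026
shard [300. 249.] 72 ctr [389.6 -55.9] min [373. -77.] max [406. -34.] z 0.039
shard [320. 253.] 164 ctr [ 381.2 -117.7] min [ 357. -138.] max [ 404. -103.] z 0.017
beaker [260. 177.] circle mm [573.5  59.9] 29.70905303955078 z98 0.138
beaker [320. 179.] circle mm [ 573.2 -101. ] 29.4206485748291 z98 0.1375
t 60.90 tcp [425.5 358.9 254.2] F [ 0.15  1.02 -0.07] open 91.9 x [ 0. -0. -1.] jaw [ 1.    -0.001  0.   ] jawyaw -0.1 j [ 0.7   0.21  1.74 -0.    1.19  0.7 ]
the job is handed in; nothing more can be done
```

The job is done and handed in at about 61 s. In the order asked:
- **Beakers off:** I moved both beakers (only two were present) to the drying mat with a 6 N grip.
- **Scraping:** I wiped the four shards into the trough in two passes.
- **Putting back:** I stood the scraper upright on its grey pad and put both beakers back on the cleared plate.

**Last checks:**
- The top and scene views show both beakers upright on the plate, at (573, 60) and (573, -101) mm, with their lips at the right height.
- The plate is clear and all four shards are in the trough. Two consecutive top frames agreed.
- The scraper stands centred on the pad, the robot was touching nothing, and the bystander items look untouched.

**Not quite clean:**
- At the end of the first pass a shard wedged briefly under the scraper at the plate edge, with about 28 N at the wrist. I lifted the scraper off it.
- One shard then stood on edge in the trough, so I tipped it flat with the scraper.
- Late in the run another shard was knocked aside, but only within the trough. It now stands on edge there, below plate height.
- Setting each beaker down peaked at roughly 4–6 N.

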